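# Raise the guard sash onto its catch

## Task

Raise the counterbalanced clear sash of the tester guard, by pushing up under its projecting lip, until the spring catch at the height mark snaps in beneath the lip, then ease the sash down so that it rests on the catch and let go. Move it slowly both ways and do not let it drop or fly up, do not lift the lip more than 12 mm above the mark, and leave the two paddles where they lie.

Things in the scene. Friction and masses are not known exactly. Their poses are not given: they have to be found in the camera images.
- guard: Fixed frame. Origin on the work surface below the sash pane; x horizontal, away from the robot through the pane, y left along it, z up. Base plate 8 mm thick, x -70..250, y -260..260 mm. Two jambs 30 x 30 mm at x 0, y +-165, 460 mm tall, head bar at 430 to 460. Behind the pane a fixed tester 85 mm tall, x 80..230. Nothing stands in front of the sash.
- lip_edge (a point): Middle of the front lower edge of the sash's lip (guard x -55, y 0 mm), axes as the guard's. The lip is a level aluminium bar 380 mm long, 38 mm deep (+x of here), 12 mm thick (up from here), in front of both jambs. A rail 24 mm tall (front face 37 mm behind here) carries the clear pane, to 184 mm above here. Free space of at least 85 mm below the lip.
- sash (a joint): Sash height, m: 0 at its bottom stop, where it starts (lip underside 95 mm above the work surface), growing upwards to 0.20. The counterbalance is too light: the sash bears down with about 2.5 to 5.5 N (guide friction 0.8 N, damping 8 N s/m), so it falls if let go. It stays square wherever it is pushed.
- catch_top (a point): Flat top of the catch's spring bolt where it lies under the lip's end, axes as the guard's; level with the white mark line on the catch block. The bolt sticks out 15 mm under the lip. The rising lip pushes its 45 degree underside back (2 to 4 N more lift); when the lip's underside has passed this point the bolt springs out beneath it. Raise a few mm past, then lower onto it.
- bolt (a joint): How far the bolt is pushed back into its block, m: 0 when fully out, about 0.015 while the lip passes it.
- paddle_a: Loose bystander: grey hand paddle, 90 x 80 mm foot, 81 mm tall, origin under its centre.
- paddle_b: Loose bystander: the second, identical paddle, origin under its centre.
- catch: Catch block, dark steel, 42 x 50 x 56 mm, clamped at a varying height before the right-hand (-y) jamb, beside the lip's end: y -202..-252 mm, x -57..-15. Its origin lies over the guard's, at the height of the bolt's top and of the white mark; axes as the guard's.

How it is judged:
By the outcome, as a careful person would: the job done as asked, in the order asked, and still so for the second after the job is handed in, with the robot touching nothing.
It also fails if it takes over 54 s, if anything falls off the work surface, if the arm or the gripper's body presses on something with over 40 N, if the wrist force passes 120 N, or if a joint passes its speed limit or range.

## Robot

A 6-joint arm with a two-finger parallel gripper is mounted at the origin on the work surface. World frame = base frame: x ahead of the robot, y to its left, z up, the work surface at z = 0. Lengths are in m, angles in rad, forces in N, time in s.
With the tool pointing down it reaches from about 0.325 to 0.875 m from the base axis. Payload 4.4 kg.
Tool frame: the origin (TCP) lies on the centre line of the jaws, within the pads' length; the fingertips stand 17 mm ahead of it and the grasp point (between the pads) lies 2 mm behind it (ctrl.nose_length is the distance from the TCP to the fingertips, in m); z points along the fingers, y is the direction in which the jaws open and shut (so a half turn about z gives the same grasp; the last joint's range is limited). The gripper opens to 85 mm and grips with 20 to 120 N. Pads are 22 mm wide; open, the fingers measure 114 mm over their backs; the gripper's body (76 mm by 85 mm) begins 54 mm behind the grasp point. The pads swing forward as they close: fully open they stand 13 mm farther back than shut.
Start: joints at [1.194, 0.207, 1.542, -0, 1.393, -0.15], TCP at [0.129, 0.56, 0.248] pointing down, gripper open.
Joint ranges: [-2.73, 2.73], [-0.86, 2.22], [0.23, 2.46], [-1.11, 4.25], [0.08, 2.63], [-2.82, 2.82]. Speed limits (rad/s): [2.79, 2.79, 3.14, 3.14, 3.14, 3.14].

## Interface

Orientations are given as a rotation vector (axis times angle).
In Python, from plant import ctrl, viewer gives the robot as it stands.
- The arm moves only by the tool jog_arm, never from a script. Its arguments are lists of equal length, an entry for each row: "linear": the shift along the tool's x, y, z in mm, a list of three; "dr": the turn, a rotation vector about the tool's x, y, z in rad, a list of three; "grip": the closure, from 0 (fully open) to 1 (shut). In form: {"linear": [[tx, ty, tz], ...], "dr": [[rx, ry, rz], ...], "grip": [grip, ...]}. A call has 1 to 8 rows; each row is the pose to reach, as a shift and turn from the pose commanded when the call began, along the tool's axes at that moment; what a row does not reach only later rows make up. A row lasts 1/10 s, in which the tool goes at most 50 mm and 8.59 degrees, less where a joint would pass 70% of its speed; a pose out of reach is approached as far as the arm can. A call with a gripper value outside its range is refused whole. The fingers move at their own pace and stop on an object; the grip force is fixed at half the most. Time passes only in rows, so rows that repeat a pose let the fingers close. It gives the time, the measured TCP pose, the force and the opening at its end, in the units of the state.
- ctrl.observe(): the state, without advancing time (a new reading comes with each control period).
- viewer.get_image(name): name is "scene" or "top"; returns the picture (420x560x3 uint8, red, green, blue); there is no depth.
- viewer.calibration(name): a dict with "intrinsics" (3x3 intrinsics, pixels), "rvec" (rotation vector, rad) and "tvec" (3), from world to camera coordinates, as OpenCV has them. Camera axes: x right, y down, z forward; pixel columns grow to the right and rows downward; lengths in m; the calibration is good to about 2 mm. A picture is of the moment at which its call begins. calibration takes no time and is no camera call.
- ctrl.hand_in(): hands the job in, once; it reports no verdict.
The state is a dict: "time_s": time; "joints": joint angles; "qd": joint speeds; "tau": joint torques, N m; "tcp_pos": TCP position; "tcp_rot": TCP orientation; "ft_force": force on the tool from outside, world axes, zero at the start; "moment": the same for the moment, N m; "opening": opening from 0.0 (shut) to 1.0 (fully open).
Only numpy, scipy, OpenCV 4.12 (cv2) and the standard library are available. Lean on these libraries where they do the work, as an engineer would, in place of code of your own. Each camera call takes 0.05 s, during which the arm holds its last target.

## Working session

There is one attempt and no reset: what is moved stays moved. The work goes in short steps, Python scripts to look and compute and a tool call to move; the robot and the scene stay as the last step left them, time stands still between calls to the robot, and variables do not carry over. Pictures are saved under pics/ and viewed, and the job is handed in when it is done.

Besides the shell and the picture viewer there is one more tool, called as name(argument=value, ...), one argument or row to a line, values as JSON. jog_arm: Moves the arm, as the interface text tells. Its arguments: {"type":"object","properties":{"linear":{"type":"array"},"dr":{"type":"array"},"grip":{"type":"array"}},"required":["linear","dr","grip"]}

```bash
ls; mkdir -p pics
python3 - <<'E'
from plant import ctrl, viewer
import cv2
s=ctrl.observe(); print(s)
print(ctrl.nose_length)
for n in("scene","top"):
    c=viewer.calibration(n); print(n,c)
    cv2.imwrite(f"pics/{n}0.png",cv2.cvtColor(viewer.get_image(n),cv2.COLOR_RGB2BGR))
E
```

```text
pics
{'time_s': 0.0, 'joints': array([ 1.19449246e+00,  2.07439707e-01,  1.54298596e+00,  1.84577728e-05,
        1.39350411e+00, -1.50537919e-01]), 'qd': array([ 0.00084585,  0.00230015, -0.00023354, -0.00192681,  0.00131453,
        0.00033855]), 'tau': array([-1.06726260e-03, -3.83027530e+01, -2.91596925e+01, -2.38789507e-04,
        1.05954416e-02,  1.91324767e-05]), 'tcp_pos': array([0.12846993, 0.55971253, 0.24709936]), 'tcp_rot': array([-0.35381401, -3.12097326,  0.00353638]), 'ft_force': array([-0.88266251,  0.09076712,  0.27834148]), 'moment': array([ 0.03213145, -0.03531317,  0.00994472]), 'opening': 1.0029275479105306}
0.017
scene {'intrinsics': array([[476.90746346,   0.        , 283.92972858],
       [  0.        , 476.90746346, 209.15802378],
       [  0.        ,   0.        ,   1.        ]]), 'rvec': array([ 1.82050404,  1.88885994, -0.65941059]), 'tvec': array([ 0.01720359, -0.31170112,  1.6056838 ])}
top {'intrinsics': array([[479.19282172,   0.        , 279.25284672],
       [  0.        , 479.19282172, 210.60217897],
       [  0.        ,   0.        ,   1.        ]]), 'rvec': array([ 2.18504301, -2.14599632,  0.1746123 ]), 'tvec': array([-0.02279454,  0.55677143,  1.06228121])}
```

View pics/scene0.png

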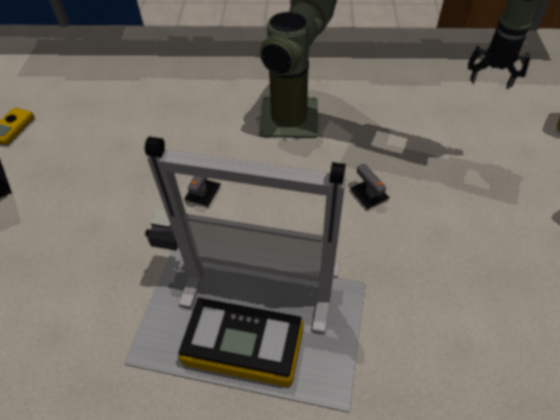

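View pics/top0.png

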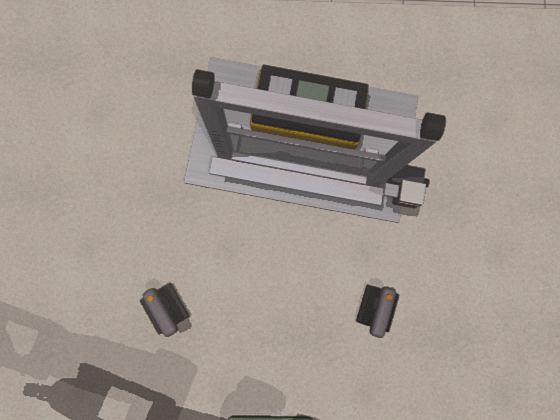

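Run:
```python
import cv2
t=cv2.imread("pics/top0.png"); s=cv2.imread("pics/scene0.png")
cv2.imwrite("pics/top0a.png",cv2.resize(t[50:230,175:445],None,fx=2.95,fy=2.95,interpolation=cv2.INTER_CUBIC))
cv2.imwrite("pics/scene0a.png",cv2.resize(s[130:400,120:380],None,fx=2.2,fy=2.2,interpolation=cv2.INTER_CUBIC))
cv2.imwrite("pics/top0b.png",cv2.resize(t[140:230,350:450],None,fx=6,fy=6,interpolation=cv2.INTER_CUBIC))
cv2.imwrite("pics/scene0b.png",cv2.resize(s[200:300,130:230],None,fx=6,fy=6,interpolation=cv2.INTER_CUBIC))
```

```text
(no output)
```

View pics/top0a.png

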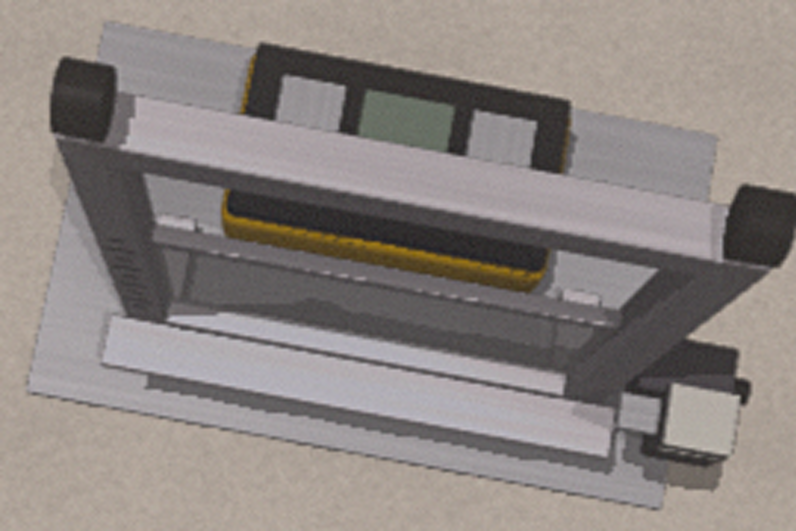

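View pics/top0b.png

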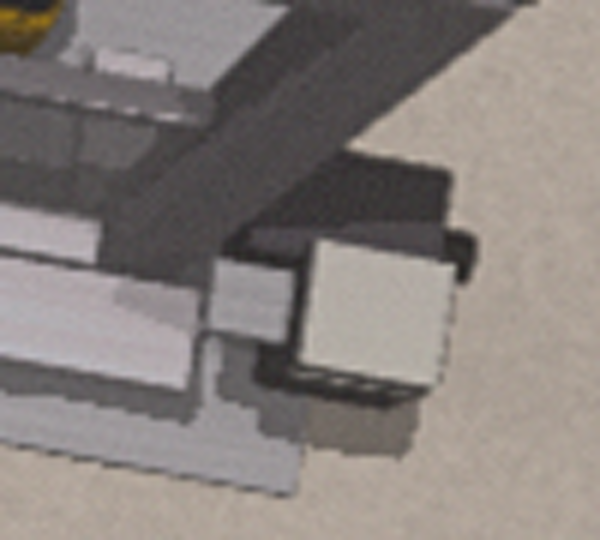

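View pics/scene0a.png

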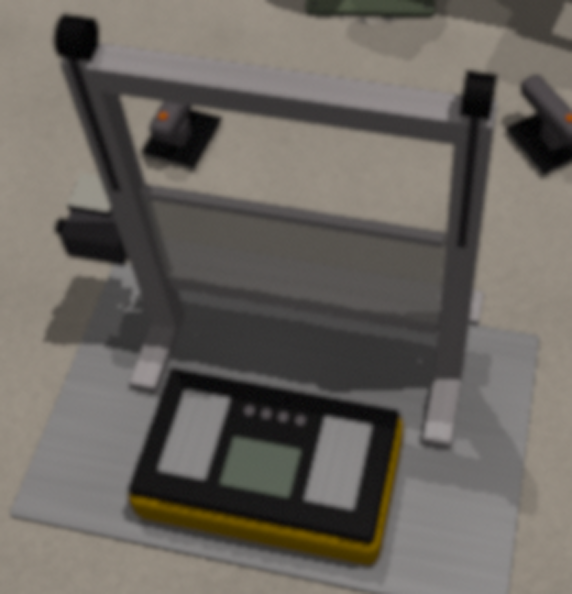

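View pics/scene0b.png

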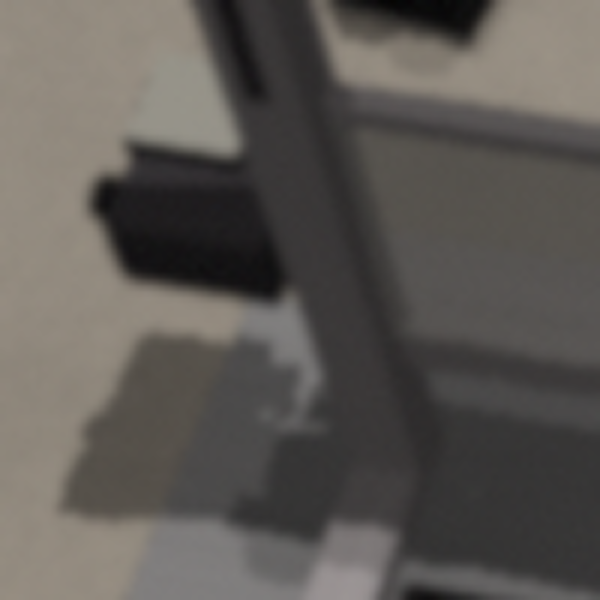

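```bash
cat > h.py <<'E'
import numpy as np, cv2
from plant import ctrl, viewer
from scipy.optimize import least_squares
from scipy.spatial.transform import Rotation as R
C={n:viewer.calibration(n) for n in("scene","top")}
def proj(n,P):
    c=C[n]; return cv2.projectPoints(np.asarray(P,float).reshape(-1,3),c["rvec"],c["tvec"],c["intrinsics"],None)[0].reshape(-1,2)
def ray(n,px):
    c=C[n]; Rm=cv2.Rodrigues(c["rvec"])[0]; d=Rm.T@np.linalg.inv(c["intrinsics"])@np.array([*px,1.]); o=-Rm.T@c["tvec"]; return o,d/np.linalg.norm(d)
def onz(n,px,z):
    o,d=ray(n,px); return o+d*(z-o[2])/d[2]
E
python3 - <<'E'
from h import *
f=lambda p,o=(175,50),k=2.95:((p[0]+.5)/k-.5+o[0],(p[1]+.5)/k-.5+o[1])
obs=[("top",f((28,391)),(-70,260,8)),("top",f((660,508)),(-70,-260,8)),("top",f((716,135)),(250,-260,8)),("top",f((103,22)),(250,260,8)),
("top",f((101,364)),(-55,190,107)),("top",f((612,458)),(-55,-190,107)),("top",f((118,316)),(-17,190,107)),]
g=lambda p:f(p,(120,130),2.2)
obs+=[("scene",g((12,516)),(250,-260,8)),("scene",g((538,342)),(-70,260,8))]
def W(p,q): c,s=np.cos(p[2]),np.sin(p[2]); q=np.array(q)/1000.; return np.array([p[0]+c*q[0]-s*q[1],p[1]+s*q[0]+c*q[1],q[2]])
def res(p): return np.concatenate([proj(n,W(p,q))[0]-np.array(px) for n,px,q in obs])
r=least_squares(res,[0.6,0,0]); print(r.x); print(r.fun.reshape(-1,2).round(2))
for n,px,q in obs: print(n,q,onz(n,px,q[2]/1000.).round(4))
np.save("guard.npy",r.x)
p=r.x
# catch block top corners (top view)
h=lambda p:f(p,(350,140),6)
b=[(h((318,238)),(-15,-202)),(h((455,262)),(-15,-252)),(h((436,385)),(-57,-252)),(h((300,365)),(-57,-202))]
def rb(z): return np.concatenate([proj("top",W(p,(*q,z[0])))[0]-np.array(px) for px,q in b])
r2=least_squares(rb,[200.]); print("blocktop z",r2.x,r2.fun.reshape(-1,2).round(2))
k=lambda p:f(p,(130,200),6)
bs=[(k((128,143)),(-15,-252))]
def rs(z): return np.concatenate([proj("scene",W(p,(*q,z[0])))[0]-np.array(px) for px,q in bs])
r3=least_squares(rs,[200.]); print("blocktop z scene",r3.x,r3.fun)
print("lip mid",W(p,(-55,0,95)))
print("block bottom back right, scene",onz("scene",k((125,275)),0.15))
bs=[(k((125,277)),(-15,-252))]
r3=least_squares(rs,[200.]); print("blockbottom z scene",r3.x,r3.fun)
for q in [(165,310),(378,312)]: print("paddle",onz("top",q,0.03))
print([a for a in dir(ctrl) if a[0]!='_'],[a for a in dir(viewer) if a[0]!='_'])
E
```

```text
[ 0.6508846  -0.05344188 -0.16258988]
[[-1.    0.08]
 [ 1.13  0.03]
 [ 0.86 -0.9 ]
 [ 0.31 -1.03]
 [-0.19 -0.37]
 [-0.65 -0.58]
 [-2.5  -0.97]
 [-2.51 -0.91]
 [ 0.21 -3.98]]
top (-70, 260, 8) [0.6241 0.2121 0.008 ]
top (-70, -260, 8) [ 0.5398 -0.296   0.008 ]
top (250, -260, 8) [ 0.8531 -0.3483  0.008 ]
top (250, 260, 8) [0.937  0.1633 0.008 ]
top (-55, 190, 107) [0.6266 0.1425 0.107 ]
top (-55, -190, 107) [ 0.5646 -0.2334  0.107 ]
top (-17, 190, 107) [0.6628 0.1313 0.107 ]
scene (250, -260, 8) [ 0.8574 -0.3442  0.008 ]
scene (-70, 260, 8) [0.6353 0.2133 0.008 ]
blocktop z [198.74727128] [[-1.07 -0.11]
 [ 0.81  0.43]
 [ 1.08  0.49]
 [-1.11 -0.73]]
blocktop z scene [194.88042048] [-1.68993007  0.69827861]
lip mid [ 0.59660998 -0.04453879  0.095     ]
block bottom back right, scene [ 0.62461159 -0.30146491  0.15      ]
blockbottom z scene [115.94001278] [ 6.61949563 -2.73517413]
paddle [0.32912236 0.23858225 0.03      ]
paddle [ 0.33137353 -0.23989072  0.03      ]
['Unreachable', 'hand_in', 'nose_length', 'observe'] ['calibration', 'get_image']
```

```bash
cat >> h.py <<'E'
gp=np.load("guard.npy")
def W(q,p=gp):
    c,s=np.cos(p[2]),np.sin(p[2]); q=np.array(q)/1000.; return np.array([p[0]+c*q[0]-s*q[1],p[1]+s*q[0]+c*q[1],q[2]])
def G(w,p=gp):
    c,s=np.cos(p[2]),np.sin(p[2]); d=np.array(w)-[p[0],p[1],0]; return np.array([c*d[0]+s*d[1],-s*d[0]+c*d[1],d[2]])*1000
def Rt(tilt):  # tool z: tilt=0 down, 90 horizontal toward guard +x; tool y = guard +y
    t=np.deg2rad(tilt); c,s=np.cos(gp[2]),np.sin(gp[2]); gx=np.array([c,s,0]);gy=np.array([-s,c,0]);
    z=np.sin(t)*gx-np.cos(t)*np.array([0,0,1]); return np.column_stack([np.cross(gy,z),gy,z])
def cmd(pos,tilt,st=None):
    s=st or ctrl.observe(); R0=R.from_rotvec(s["tcp_rot"]).as_matrix()
    return (R0.T@(np.array(pos)-s["tcp_pos"])*1000).round(1), R.from_matrix(R0.T@Rt(tilt)).as_rotvec().round(4)
def rep():
    s=ctrl.observe(); print("t",s["time_s"],"G",G(s["tcp_pos"]).round(1),"w",s["tcp_pos"].round(4),"F",s["ft_force"].round(2),"q",s["joints"].round(3),"op",round(s["opening"],3)); return s
E
python3 - <<'E'
from h import *
rep(); print(cmd(W((-210,0,250)),0), W((-210,0,250)))
for n in C:
  o,_=ray(n,(0,0)); print(n,o)
E
```

```text
t 0.1 G [-614.8  520.6  247.2] w [0.1285 0.5598 0.2472] F [0.57 1.19 0.38] q [ 1.194  0.207  1.543  0.     1.394 -0.15 ] op 1.002
(array([-436.9, -494. ,   -1.9]), array([-0.0021, -0.0004, -0.0633])) [ 0.44365422 -0.01944824  0.25      ]
scene [1.22415819 0.05410468 1.08359745]
top [0.41118725 0.01680321 1.12676443]
```

jog_arm(
  linear=[
    [-437, -494, -2],
    [-437, -494, -2],
    [-437, -494, -2],
    [-437, -494, -2],
    [-437, -494, -2],
    [-437, -494, -2],
    [-437, -494, -2],
    [-437, -494, -2],
  ],
  dr=[
    [0, 0, -0.063],
    [0, 0, -0.063],
    [0, 0, -0.063],
    [0, 0, -0.063],
    [0, 0, -0.063],
    [0, 0, -0.063],
    [0, 0, -0.063],
    [0, 0, -0.063],
  ],
  grip=[1, 1, 1, 1, 1, 1, 1, 1],
)

```text
time_s: 0.9
tcp_pos: [0.3201, 0.2072, 0.2493]
tcp_rot: [0.255, 3.131, 0.0]
ft_force: [0.9, 0.4, 0.4]
opening: 0.002
```

Run:
```python
from h import *
rep(); print(cmd(W((-210,0,250)),0))
```

```text
t 0.9 G [-368.6  203.7  249.3] w [0.3201 0.2072 0.2493] F [0.86 0.39 0.37] q [ 0.346 -0.233  1.974 -0.     1.401 -1.062] op 0.002
(array([-158.5, -203.7,   -0.7]), array([0.0001, 0.0003, 0.0004]))
```

jog_arm(
  linear=[
    [-130, -204, -50],
    [-130, -204, -50],
    [-130, -204, -50],
    [-130, -204, -50],
    [-130, -204, -50],
    [-130, -204, -50],
    [-130, -204, -50],
  ],
  dr=[
    [0, 0, 0],
    [0, 0, 0],
    [0, 0, 0],
    [0, 0, 0],
    [0.12, 0.1, 0],
    [0.24, 0.2, 0],
    [0.24, 0.2, 0],
  ],
  grip=[1, 1, 1, 1, 1, 1, 1],
)

```text
time_s: 1.6
tcp_pos: [0.4163, -0.0134, 0.2978]
tcp_rot: [-0.236, -2.891, 0.327]
ft_force: [0.2, -0.2, 0.5]
opening: 0.002
```

```bash
cat >> h.py <<'E'
def FK(q,k):
    h,L1,L2,L3,off,a=k[:6]; s4=k[6] if len(k)>6 else 1
    E=lambda ax,t:R.from_euler(ax,t).as_matrix()
    A=E('z',q[0]); p=A@np.array([a,off,h]); A=A@E('y',q[1]); p=p+A@[0,0,L1]; A=A@E('y',q[2]); p=p+A@[0,0,L2]
    A=A@E('z',s4*q[3])@E('y',q[4]); p=p+A@[0,0,L3]; A=A@E('z',q[5]+np.pi/2); return p,A
E
python3 - <<'E'
from h import *
s=rep()
data=[([1.19449,.20744,1.54299,0,1.3935,-.15054],[.12847,.55971,.2471],[-0.35381401, -3.12097326,  0.00353638]),
([.346,-.233,1.974,0,1.401,-1.062],[.3201,.2072,.2493],[.255,3.131,0]),(s["joints"],s["tcp_pos"],s["tcp_rot"])]
for s4 in(1,-1):
  def res(k):
    o=[]
    for q,p,r in data:
        P,A=FK(q,[*k,s4]); o+=list(P-p)+list(.3*R.from_matrix(A.T@R.from_rotvec(r).as_matrix()).as_rotvec())
    return np.array(o+list(.001*(np.array(k)-[.2,.45,.48,.3,.0865,0])))
  r=least_squares(res,[.2,.45,.48,.3,.0865,0]); print(s4,r.x.round(4),r.fun.reshape(-1,6).round(4) )
E
```

```text
t 1.6 G [-237.9    1.5  297.8] w [ 0.4163 -0.0134  0.2978] F [ 0.21 -0.17  0.5 ] q [-0.081 -0.005  1.701 -0.223  1.67  -1.487] op 0.002
1 [ 0.1822  0.4527  0.5015  0.2886  0.0855 -0.0175] [[ 0.0009  0.0005 -0.0001 -0.      0.      0.    ]
 [ 0.001  -0.0006 -0.0002 -0.0001 -0.0002 -0.0001]
 [-0.0014  0.0017  0.0002 -0.     -0.     -0.    ]
 [-0.      0.      0.     -0.     -0.     -0.    ]]
-1 [-0.0897  0.45    0.596  -0.0058  0.0648 -0.1326] [[ 1.210e-02 -2.770e-02  2.800e-03 -0.000e+00  0.000e+00  0.000e+00]
 [-1.200e-02 -2.730e-02  3.600e-03 -1.000e-04 -2.000e-04 -1.000e-04]
 [ 4.520e-02  3.950e-02 -6.400e-03  1.324e-01 -1.120e-02  1.330e-02]
 [-3.000e-04 -0.000e+00  1.000e-04 -3.000e-04 -0.000e+00 -1.000e-04]]
```

```bash
cat >> h.py <<'E'
K=[0.1822,0.4527,0.5015,0.2886,0.0855,-0.0175,1]
lo=np.array([-2.73,-.86,.23,-1.11,.08,-2.82]);hi=np.array([2.73,2.22,2.46,4.25,2.63,2.82])
def IK(pos,Rm,q0):
    f=lambda q:np.concatenate([(FK(q,K)[0]-pos)*3,R.from_matrix(FK(q,K)[1].T@Rm).as_rotvec()])
    r=least_squares(f,np.clip(q0,lo+.01,hi-.01),bounds=(lo,hi)); return r.x,np.abs(r.fun).max()
E
python3 - <<'E'
from h import *
for t in(90,80,70,60):
  for flip in(0,1):
    for z in(60,85,190):
      Rm=Rt(t)@np.diag([-1,-1,1]) if flip else Rt(t)
      q,e=IK(W((-47,0,z)),Rm,[-.2,.3,2.,3.1,.8,-1.5 if flip else 1.5])
      print(t,flip,z,q.round(2),round(e,4))
E
```

```text
90 0 60 [-0.27  0.6   2.4   3.04  1.43  1.59] 0.0
90 0 85 [-0.27  0.52  2.42  3.03  1.37  1.59] 0.0
90 0 190 [-0.27  0.18  2.45  3.02  1.06  1.63] 0.0
90 1 60 [-0.27  0.6   2.4   3.04  1.43 -1.56] 0.0
90 1 85 [-0.27  0.52  2.42  3.03  1.37 -1.55] 0.0
90 1 190 [-0.27  0.18  2.45  3.02  1.06 -1.51] 0.0
80 0 60 [-0.27  0.44  2.42  3.03  1.12  1.6 ] 0.0
80 0 85 [-0.27  0.36  2.43  3.02  1.05  1.61] 0.0
80 0 190 [-0.27  0.04  2.43  2.99  0.74  1.67] 0.0
80 1 60 [-0.27  0.44  2.42  3.03  1.12 -1.54] 0.0
80 1 85 [-0.27  0.36  2.43  3.02  1.05 -1.53] 0.0
80 1 190 [-0.27  0.04  2.43  2.99  0.74 -1.48] 0.0
70 0 60 [-0.26  0.3   2.41  3.01  0.79  1.63] 0.0
70 0 85 [-0.26  0.23  2.41  3.    0.72  1.64] 0.0
70 0 190 [-0.26 -0.04  2.38  2.91  0.42  1.75] 0.0
70 1 60 [-0.26  0.3   2.41  3.01  0.79 -1.51] 0.0
70 1 85 [-0.26  0.23  2.41  3.    0.72 -1.5 ] 0.0
70 1 190 [-0.26 -0.04  2.38  2.91  0.42 -1.39] 0.0
60 0 60 [-0.26  0.21  2.36  2.96  0.48  1.68] 0.0
60 0 85 [-0.26  0.14  2.36  2.94  0.41  1.71] 0.0
60 0 190 [-0.26 -0.08  2.29  2.52  0.14  2.14] 0.0
60 1 60 [-0.26  0.21  2.36  2.96  0.48 -1.46] 0.0
60 1 85 [-0.26  0.14  2.36  2.94  0.41 -1.43] 0.0
60 1 190 [-0.26 -0.08  2.29  2.52  0.14 -1.  ] 0.0
```

Run:
```python
from h import *
F=np.diag([-1,-1,1])
for y in (60,110,140):
 for t,x,z in[(72,-45,60),(72,-45,85),(72,-45,180),(72,-80,60),(72,-80,170),(60,-110,60),(60,-110,170),(50,-120,170)]:
  q,e=IK(W((x,y,z)),Rt(t)@F,[-.2,.3,2.3,3.,.8,-1.5]); print(y,t,x,z,q.round(2),round(e,3))
s=ctrl.observe(); q0=s["joints"]
qP,e=IK(W((-110,110,90)),Rt(65)@F,[-.2,.3,2.3,3.,.8,-1.5]); print(qP,e)
for a in np.linspace(0,1,13):
  q=q0+a*(qP-q0); p,A=FK(q,K); w=p-A[:,2]*.2886; print(round(a,2),"tipG",G(p+A[:,2]*.017).round(),"wristG",G(w).round(),"z dir",A[:,2].round(2))
```

```text
60 72 -45 60 [-0.08  0.35  2.38  3.24  0.84 -1.61] 0.0
60 72 -45 85 [-0.08  0.28  2.38  3.25  0.77 -1.62] 0.0
60 72 -45 180 [-0.08  0.03  2.36  3.3   0.51 -1.68] 0.0
60 72 -80 60 [-0.07  0.3   2.45  3.25  0.87 -1.61] 0.0
60 72 -80 170 [-0.07 -0.02  2.44  3.31  0.54 -1.69] 0.0
60 60 -110 60 [-0.07  0.13  2.46  3.32  0.49 -1.68] 0.008
60 60 -110 170 [-0.07 -0.16  2.41  3.62  0.17 -2.  ] 0.0
60 50 -120 170 [-0.07 -0.16  2.39  4.25  0.08 -2.63] 0.077
110 72 -45 60 [ 0.06  0.37  2.33  3.43  0.83 -1.7 ] 0.0
110 72 -45 85 [ 0.06  0.3   2.34  3.45  0.77 -1.72] 0.0
110 72 -45 180 [ 0.06  0.07  2.31  3.57  0.53 -1.87] 0.0
110 72 -80 60 [ 0.08  0.33  2.41  3.45  0.87 -1.7 ] 0.0
110 72 -80 170 [ 0.08  0.03  2.39  3.59  0.57 -1.88] 0.0
110 60 -110 60 [ 0.09  0.16  2.42  3.59  0.52 -1.84] 0.0
110 60 -110 170 [ 0.09 -0.11  2.36  4.12  0.26 -2.4 ] 0.0
110 50 -120 170 [ 0.01 -0.13  2.36  4.25  0.1  -2.57] 0.079
140 72 -45 60 [ 0.14  0.39  2.3   3.53  0.83 -1.75] 0.0
140 72 -45 85 [ 0.14  0.33  2.3   3.56  0.77 -1.78] 0.0
140 72 -45 180 [ 0.14  0.1   2.28  3.71  0.56 -1.97] 0.0
140 72 -80 60 [ 0.17  0
[... 716 characters left out ...]
 265.] wristG [-209.   96.  433.] z dir [ 0.06  0.83 -0.55]
0.42 tipG [-201.  388.  298.] wristG [-222.  101.  400.] z dir [ 0.22  0.92 -0.33]
0.5 tipG [-159.  397.  324.] wristG [-238.  105.  369.] z dir [ 0.41  0.9  -0.15]
0.58 tipG [-114.  379.  334.] wristG [-255.  108.  338.] z dir [ 0.6   0.8  -0.01]
0.67 tipG [-72. 339. 322.] wristG [-275.  111.  309.] z dir [0.78 0.63 0.04]
0.75 tipG [-44. 284. 286.] wristG [-297.  112.  282.] z dir [0.91 0.42 0.01]
0.83 tipG [-36. 222. 230.] wristG [-320.  113.  257.] z dir [ 0.98  0.2  -0.09]
0.92 tipG [-53. 162. 159.] wristG [-345.  112.  233.] z dir [ 0.97  0.01 -0.24]
1.0 tipG [-95. 110.  83.] wristG [-372.  110.  212.] z dir [ 0.89 -0.15 -0.42]
```

```bash
cat >> h.py <<'E'
Fl=np.diag([-1,-1,1])
qs=[-.2,.3,2.3,3.,.8,-1.5]
E
python3 - <<'E'
from h import *
s=ctrl.observe(); q0=s["joints"]
for y in(80,110):
 for x,z in[(-95,60),(-95,80),(-95,150),(-95,200),(-45,60),(-45,80),(-45,170),(-95,155)]:
  q,e=IK(W((x,y,z)),Rt(70)@Fl,qs); print(y,x,z,q.round(2),round(e,4))
qA,e=IK(W((-95,90,210)),Rt(70)@Fl,qs); print(qA,e); np.save("qA.npy",qA)
qm=q0+.5*(qA-q0)+np.array([0,-.15,.0,0,.15,0]); 
def show(qa,qb,n):
 for a in np.linspace(0,1,n):
  q=qa+a*(qb-qa); p,A=FK(q,K); w=p-A[:,2]*.2886; print(round(a,2),"tipG",G(p+A[:,2]*.017).round(),"wristG",G(w).round(),"z dir",A[:,2].round(2),q.round(2))
show(q0,qm,6);show(qm,qA,8)
E
```

```text
80 -95 60 [ 0.    0.27  2.46  3.35  0.82 -1.66] 0.0038
80 -95 80 [ 0.    0.21  2.46  3.37  0.75 -1.68] 0.0056
80 -95 150 [-0.   -0.    2.45  3.43  0.54 -1.77] 0.0
80 -95 200 [-0.   -0.12  2.42  3.54  0.4  -1.88] 0.0
80 -45 60 [-0.03  0.33  2.36  3.33  0.78 -1.66] 0.0
80 -45 80 [-0.03  0.28  2.36  3.34  0.72 -1.67] 0.0
80 -45 170 [-0.03  0.05  2.33  3.42  0.48 -1.77] 0.0
80 -95 155 [-0.   -0.01  2.45  3.44  0.53 -1.78] 0.0
110 -95 60 [ 0.09  0.29  2.43  3.47  0.82 -1.71] 0.0
110 -95 80 [ 0.09  0.23  2.43  3.49  0.76 -1.74] 0.0
110 -95 150 [ 0.09  0.03  2.42  3.6   0.57 -1.88] 0.0
110 -95 200 [ 0.09 -0.09  2.39  3.74  0.44 -2.03] 0.0
110 -45 60 [ 0.06  0.35  2.33  3.44  0.77 -1.71] 0.0
110 -45 80 [ 0.06  0.3   2.33  3.46  0.72 -1.73] 0.0
110 -45 170 [ 0.06  0.08  2.31  3.59  0.5  -1.89] 0.0
110 -95 155 [ 0.09  0.02  2.42  3.61  0.55 -1.89] 0.0
[ 0.02995097 -0.13297643  2.40148391  3.63990709  0.38571469 -1.9711698 ] 1.092753961277281e-09
0.0 tipG [-243.   -1.  282.] wristG [-182.   71.  572.] z dir [-0.24 -0.2  -0.95] [-0.08 -0.    1.7  -0.22  1.67 -1.49]
0.2 tipG [-255.  120.  260.] w
[... 799 characters left out ...]
6]
0.29 tipG [-116.  310.  517.] wristG [-308.   87.  438.] z dir [0.74 0.62 0.26] [-0.01 -0.19  2.15  2.26  0.95 -1.8 ]
0.43 tipG [-76. 258. 490.] wristG [-317.   88.  410.] z dir [0.87 0.42 0.26] [-0.   -0.18  2.2   2.54  0.84 -1.83]
0.57 tipG [-49. 203. 439.] wristG [-327.   89.  383.] z dir [0.96 0.22 0.18] [ 0.01 -0.17  2.25  2.81  0.73 -1.87]
0.71 tipG [-39. 153. 369.] wristG [-338.   90.  357.] z dir [1.   0.04 0.04] [ 0.01 -0.16  2.3   3.09  0.61 -1.9 ]
0.86 tipG [-50. 114. 288.] wristG [-351.   90.  333.] z dir [ 0.99 -0.08 -0.15] [ 0.02 -0.15  2.35  3.36  0.5  -1.94]
1.0 tipG [-79.  90. 204.] wristG [-366.   90.  309.] z dir [ 0.93 -0.15 -0.34] [ 0.03 -0.13  2.4   3.64  0.39 -1.97]
```

```bash
cat > path.py <<'E'
from h import *
from scipy.interpolate import PchipInterpolator
def build(q0):
    qA,e=IK(W((-100,100,210)),Rt(70)@Fl,qs)
    qm=q0+.5*(qA-q0)+np.array([0,-.15,0,0,.15,0]); q2=qm+.55*(qA-qm)+np.array([0,-.12,.02,0,.05,0])
    f=PchipInterpolator([0,.5,.78,1],np.array([q0,qm,q2,qA])); a=np.linspace(0,1,600); Q=f(a)
    P=[FK(q,K) for q in Q]; cost=[0]
    for i in range(1,600):
        d=np.linalg.norm(P[i][0]-P[i-1][0])/.045; r=np.linalg.norm(R.from_matrix(P[i-1][1].T@P[i][1]).as_rotvec())/np.deg2rad(8.3)
        j=np.max(np.abs(Q[i]-Q[i-1])/(.65*.1*np.array([2.79,2.79,3.14,3.14,3.14,3.14])))
        cost.append(cost[-1]+max(d,r,j))
    return np.array(cost),Q,P,f
if __name__=="__main__":
    import sys
    c,Q,P,f=build(ctrl.observe()["joints"]); print("rows",c[-1])
    n=int(np.ceil(c[-1]/4)); tg=[Q[np.searchsorted(c,min(4*(i+1),c[-1]-1e-9))] for i in range(n)]
    np.save("tg.npy",np.array(tg))
    for q in tg:
        p,A=FK(q,K); print("tipG",G(p+A[:,2]*.017).round(),"wristG",G(p-A[:,2]*.2886).round(),q.round(2))
E
cat > nxt.py <<'E'
from h import *
import sys
s=rep(); R0=R.from_rotvec(s["tcp_rot"]).as_matrix()
for i in map(int,sys.argv[1:]):
    p,A=FK(np.load("tg.npy")[i],K); print(i,(R0.T@(p-s["tcp_pos"])*1000).round(0),R.from_matrix(R0.T@A).as_rotvec().round(3))
E
python3 path.py; python3 nxt.py 0 1
```

```text
rows 28.939289444605745
tipG [-267.  177.  274.] wristG [-219.   78.  559.] [-0.06 -0.08  1.8   0.35  1.55 -1.57]
tipG [-271.  323.  349.] wristG [-253.   83.  537.] [-0.04 -0.14  1.9   0.92  1.42 -1.64]
tipG [-241.  387.  469.] wristG [-287.   87.  508.] [-0.02 -0.2   2.01  1.51  1.25 -1.73]
tipG [-182.  349.  559.] wristG [-320.   90.  473.] [ 0.   -0.25  2.12  2.1   1.07 -1.81]
tipG [-116.  244.  553.] wristG [-353.   91.  432.] [ 0.03 -0.29  2.23  2.67  0.87 -1.89]
tipG [-69. 146. 425.] wristG [-367.   95.  381.] [ 0.05 -0.26  2.32  3.2   0.65 -1.96]
tipG [-74. 104. 247.] wristG [-370.   99.  323.] [ 0.06 -0.16  2.39  3.62  0.45 -2.02]
tipG [-84. 100. 204.] wristG [-371.  100.  309.] [ 0.07 -0.13  2.4   3.72  0.4  -2.03]
t 1.6 G [-237.9    1.5  297.8] w [ 0.4163 -0.0134  0.2978] F [ 0.21 -0.17  0.5 ] q [-0.081 -0.005  1.701 -0.223  1.67  -1.487] op 0.002
0 [ 28. 168. -28.] [-0.57  -0.061 -0.12 ]
1 [  51.  285. -125.] [-1.139 -0.145 -0.129]
```

jog_arm(
  linear=[
    [28, 168, -28],
    [28, 168, -28],
    [28, 168, -28],
    [28, 168, -28],
    [51, 285, -125],
    [51, 285, -125],
    [51, 285, -125],
    [51, 285, -125],
  ],
  dr=[
    [-0.57, -0.06, -0.12],
    [-0.57, -0.06, -0.12],
    [-0.57, -0.06, -0.12],
    [-0.57, -0.06, -0.12],
    [-1.14, -0.145, -0.13],
    [-1.14, -0.145, -0.13],
    [-1.14, -0.145, -0.13],
    [-1.14, -0.145, -0.13],
  ],
  grip=[1, 1, 1, 1, 1, 1, 1, 1],
)

```text
time_s: 2.4
tcp_pos: [0.433, 0.2988, 0.3655]
tcp_rot: [0.169, 2.783, 1.376]
ft_force: [0.1, -0.3, -0.9]
opening: -0.002
```

```bash
python3 nxt.py 1 2 3
```

```text
t 2.4 G [-272.1  312.4  365.5] w [0.433  0.2988 0.3655] F [ 0.13 -0.34 -0.89] q [-0.058 -0.15   1.907  0.93   1.427 -1.673] op -0.002
1 [-2. -6.  1.] [0.011 0.005 0.014]
2 [-29. 118. -20.] [-0.529 -0.181  0.111]
3 [ -79.  162. -102.] [-1.    -0.414  0.352]
```

Tracking well.

jog_arm(
  linear=[
    [-29, 118, -20],
    [-29, 118, -20],
    [-29, 118, -20],
    [-29, 118, -20],
    [-79, 162, -102],
    [-79, 162, -102],
    [-79, 162, -102],
    [-79, 162, -102],
  ],
  dr=[
    [-0.53, -0.18, 0.11],
    [-0.53, -0.18, 0.11],
    [-0.53, -0.18, 0.11],
    [-0.53, -0.18, 0.11],
    [-1.0, -0.414, 0.352],
    [-1.0, -0.414, 0.352],
    [-1.0, -0.414, 0.352],
    [-1.0, -0.414, 0.352],
  ],
  grip=[1, 1, 1, 1, 1, 1, 1, 1],
)

```text
time_s: 3.2
tcp_pos: [0.5193, 0.3032, 0.5507]
tcp_rot: [0.806, 1.536, 2.266]
ft_force: [-0.6, 1.6, 1.2]
opening: -0.0
```

```bash
python3 nxt.py 3 4 5
```

```text
t 3.2 G [-187.6  330.6  550.7] w [0.5193 0.3032 0.5507] F [-0.55  1.62  1.22] q [-0.027 -0.216  2.135  2.102  1.112 -1.836] op -0.0
3 [5. 2. 3.] [-0.004  0.012 -0.001]
4 [-89.  39. -55.] [-0.348 -0.339  0.301]
5 [-198.  -34. -146.] [-0.532 -0.732  0.681]
```

jog_arm(
  linear=[
    [-89, 39, -55],
    [-89, 39, -55],
    [-89, 39, -55],
    [-89, 39, -55],
    [-198, -34, -146],
    [-198, -34, -146],
    [-198, -34, -146],
    [-198, -34, -146],
  ],
  dr=[
    [-0.348, -0.339, 0.301],
    [-0.348, -0.339, 0.301],
    [-0.348, -0.339, 0.301],
    [-0.348, -0.339, 0.301],
    [-0.532, -0.732, 0.681],
    [-0.532, -0.732, 0.681],
    [-0.532, -0.732, 0.681],
    [-0.532, -0.732, 0.681],
  ],
  grip=[1, 1, 1, 1, 1, 1, 1, 1],
)

```text
time_s: 4.0
tcp_pos: [0.5887, 0.1014, 0.4128]
tcp_rot: [1.902, 0.331, 2.162]
ft_force: [-0.6, -1.1, -0.1]
opening: -0.001
```

```bash
python3 nxt.py 5 6 7
```

```text
t 4.0 G [-86.4 142.7 412.8] w [0.5887 0.1014 0.4128] F [-0.59 -1.11 -0.11] q [ 0.042 -0.144  2.309  3.19   0.721 -1.946] op -0.001
5 [9. 3. 2.] [-0.008  0.019 -0.   ]
6 [-163.  -17.  -31.] [-0.08  -0.401  0.281]
7 [-201.  -28.  -46.] [-0.092 -0.498  0.347]
```

```bash
cat > go.py <<'E'
from h import *
import sys
s=rep(); R0=R.from_rotvec(s["tcp_rot"]).as_matrix()
for a in sys.argv[1:]:
    x,y,z,t=map(float,a.split(",")); p=W((x,y,z)); A=Rt(t)@Fl
    q,e=IK(p,A,s["joints"]); print(a,(R0.T@(p-s["tcp_pos"])*1000).round(1),R.from_matrix(R0.T@A).as_rotvec().round(3),"q",q.round(2),round(e,3))
E
python3 go.py -100,100,240,70 -100,100,210,70
```

```text
t 4.0 G [-86.4 142.7 412.8] w [0.5887 0.1014 0.4128] F [-0.59 -1.11 -0.11] q [ 0.042 -0.144  2.309  3.19   0.721 -1.946] op -0.001
-100,100,240,70 [-172.6  -17.9  -42.2] [-0.092 -0.498  0.347] q [ 0.07 -0.19  2.37  3.85  0.33 -2.18] 0.0
-100,100,210,70 [-200.7  -27.7  -46. ] [-0.092 -0.498  0.347] q [ 0.07 -0.13  2.4   3.72  0.4  -2.03] 0.0
```

jog_arm(
  linear=[
    [-201, -28, -46],
    [-201, -28, -46],
    [-201, -28, -46],
    [-201, -28, -46],
    [-201, -28, -46],
    [-201, -28, -46],
  ],
  dr=[
    [-0.092, -0.498, 0.347],
    [-0.092, -0.498, 0.347],
    [-0.092, -0.498, 0.347],
    [-0.092, -0.498, 0.347],
    [-0.092, -0.498, 0.347],
    [-0.092, -0.498, 0.347],
  ],
  grip=[1, 1, 1, 1, 1, 1],
)

```text
time_s: 4.6
tcp_pos: [0.5731, 0.0632, 0.2179]
tcp_rot: [2.476, -0.191, 1.768]
ft_force: [-0.1, -0.1, -0.4]
opening: -0.003
```

```bash
python3 go.py -95,100,130,70 -95,100,62,70 -45,100,62,70
python3 - <<'E'
from h import *
for n in C: cv2.imwrite(f"pics/{n}1.png",cv2.cvtColor(viewer.get_image(n),cv2.COLOR_RGB2BGR))
t=cv2.imread("pics/top1.png")
cv2.imwrite("pics/top1a.png",cv2.resize(t[50:350,135:445],None,fx=2,fy=2))
E
```

```text
t 4.6 G [-95.6 102.6 217.9] w [0.5731 0.0632 0.2179] F [-0.1  -0.07 -0.37] q [ 0.071  0.039  2.326  3.603  0.501 -1.91 ] op -0.003
-95,100,130,70 [-83.    2.3  29.1] [-0.006 -0.019  0.005] q [ 0.06  0.07  2.44  3.51  0.62 -1.8 ] 0.0
-95,100,62,70 [-147.3    2.1   51.2] [-0.006 -0.019  0.005] q [ 0.06  0.28  2.44  3.43  0.81 -1.7 ] 0.0
-45,100,62,70 [-131.     2.5   98.4] [-0.006 -0.019  0.005] q [ 0.03  0.34  2.34  3.4   0.77 -1.69] 0.0
```

View pics/top1a.png

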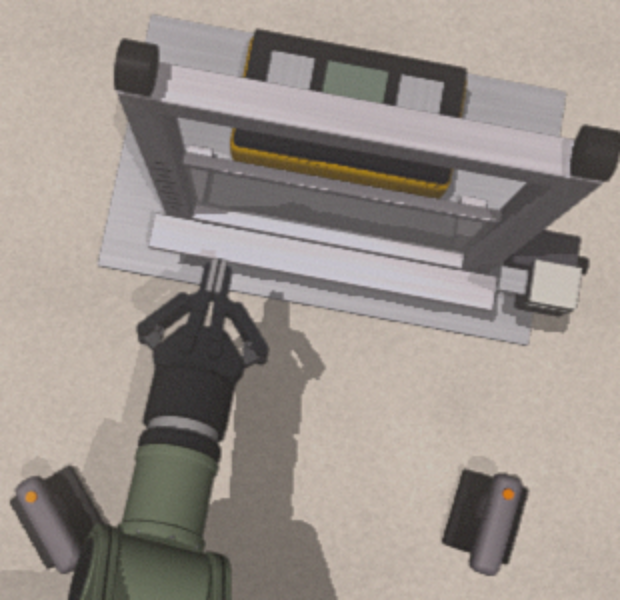

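View pics/scene1.png

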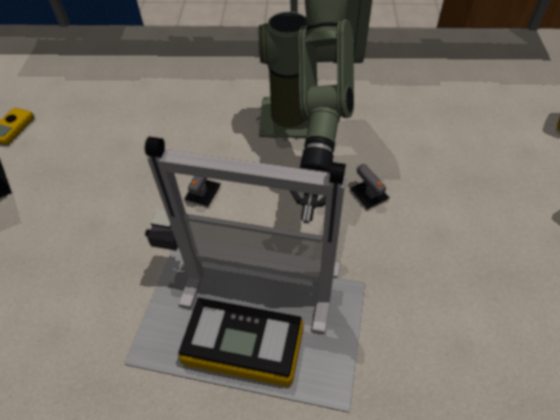

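jog_arm(
  linear=[
    [-35, 2, 12],
    [-70, 2, 26],
    [-110, 2, 40],
    [-146, 2, 56],
    [-146, 2, 56],
  ],
  dr=[
    [0, -0.019, 0.005],
    [0, -0.019, 0.005],
    [0, -0.019, 0.005],
    [0, -0.019, 0.005],
    [0, -0.019, 0.005],
  ],
  grip=[1, 1, 1, 1, 1],
)

```text
time_s: 5.2
tcp_pos: [0.5753, 0.06, 0.0523]
tcp_rot: [2.511, -0.198, 1.724]
ft_force: [-0.5, -0.3, -1.3]
opening: 0.004
```

```bash
python3 go.py -90,100,62,70 -43,100,62,70 -43,100,75,70
```

```text
t 5.2 G [-92.9  99.8  52.3] w [0.5753 0.06   0.0523] F [-0.48 -0.34 -1.34] q [ 0.058  0.575  2.266  3.398  0.911 -1.652] op 0.004
-90,100,62,70 [10.1 -0.2 -0.8] [-0.004  0.018  0.002] q [ 0.06  0.28  2.43  3.43  0.81 -1.7 ] 0.0
-43,100,62,70 [27.  -0.  43.1] [-0.004  0.018  0.002] q [ 0.03  0.34  2.33  3.4   0.77 -1.69] 0.0
-43,100,75,70 [39.1  0.  38.4] [-0.004  0.018  0.002] q [ 0.03  0.31  2.33  3.41  0.73 -1.71] 0.0
```

jog_arm(
  linear=[
    [4, 0, 12],
    [9, 0, 23],
    [14, 0, 34],
    [20, 0, 43],
    [23, 0, 43],
    [27, 0, 43],
  ],
  dr=[
    [0, 0.018, 0],
    [0, 0.018, 0],
    [0, 0.018, 0],
    [0, 0.018, 0],
    [0, 0.018, 0],
    [0, 0.018, 0],
  ],
  grip=[1, 1, 1, 1, 1, 1],
)

```text
time_s: 5.8
tcp_pos: [0.6291, 0.0523, 0.0751]
tcp_rot: [2.477, -0.2, 1.774]
ft_force: [-0.9, 0.3, -0.0]
opening: 0.001
```

```bash
python3 go.py -43,100,70,70  -43,100,80,70
python3 - <<'E'
from h import *
cv2.imwrite(f"pics/top2.png",cv2.cvtColor(viewer.get_image("top"),cv2.COLOR_RGB2BGR))
t=cv2.imread("pics/top2.png")
cv2.imwrite("pics/top2a.png",cv2.resize(t[50:350,135:445],None,fx=2,fy=2))
E
```

```text
t 5.8 G [-38.6 100.8  75.1] w [0.6291 0.0523 0.0751] F [-0.86  0.34 -0.02] q [ 0.029  0.561  2.176  3.378  0.847 -1.663] op 0.001
-43,100,70,70 [-6.2  0.8 -2.6] [-0.005 -0.021 -0.003] q [ 0.03  0.32  2.33  3.41  0.75 -1.7 ] 0.0
-43,100,80,70 [ 3.2  0.7 -5.8] [-0.005 -0.021 -0.003] q [ 0.03  0.29  2.33  3.42  0.72 -1.71] 0.0
```

View pics/top2a.png

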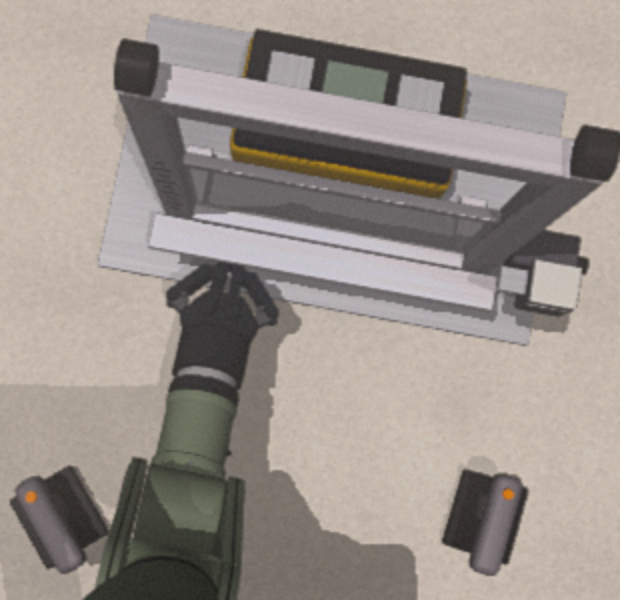

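jog_arm(
  linear=[
    [-0.6, 0, -2.2],
    [0.6, 0, -4.4],
    [1.5, 0, -4.8],
    [2.5, 0, -5.1],
    [3.4, 0, -5.4],
    [4.4, 0, -5.7],
    [5.3, 0, -6.1],
    [6.3, 0, -6.4],
  ],
  dr=[
    [0, 0, 0],
    [0, 0, 0],
    [0, 0, 0],
    [0, 0, 0],
    [0, 0, 0],
    [0, 0, 0],
    [0, 0, 0],
    [0, 0, 0],
  ],
  grip=[1, 1, 1, 1, 1, 1, 1, 1],
)

```text
time_s: 6.65
tcp_pos: [0.6237, 0.053, 0.0797]
tcp_rot: [2.483, -0.2, 1.766]
ft_force: [2.0, -0.7, -5.0]
opening: 0.003
```

```bash
python3 go.py -43,100,80,70  -43,100,90,70
```

```text
t 6.65 G [-44.1 100.7  79.7] w [0.6237 0.053  0.0797] F [ 2.02 -0.71 -4.96] q [ 0.032  0.539  2.19   3.383  0.832 -1.669] op 0.003
-43,100,80,70 [0.7 0.7 0.9] [-0.006 -0.014 -0.002] q [ 0.03  0.29  2.33  3.42  0.72 -1.71] 0.0
-43,100,90,70 [10.1  0.6 -2.4] [-0.006 -0.014 -0.002] q [ 0.03  0.27  2.33  3.43  0.7  -1.72] 0.0
```

Run:
```python
import cv2
t=cv2.imread("pics/top2.png")
cv2.imwrite("pics/top2b.png",cv2.resize(t[172:217,375:435],None,fx=13,fy=13,interpolation=cv2.INTER_CUBIC))
```

```text
(no output)
```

View pics/top2b.png

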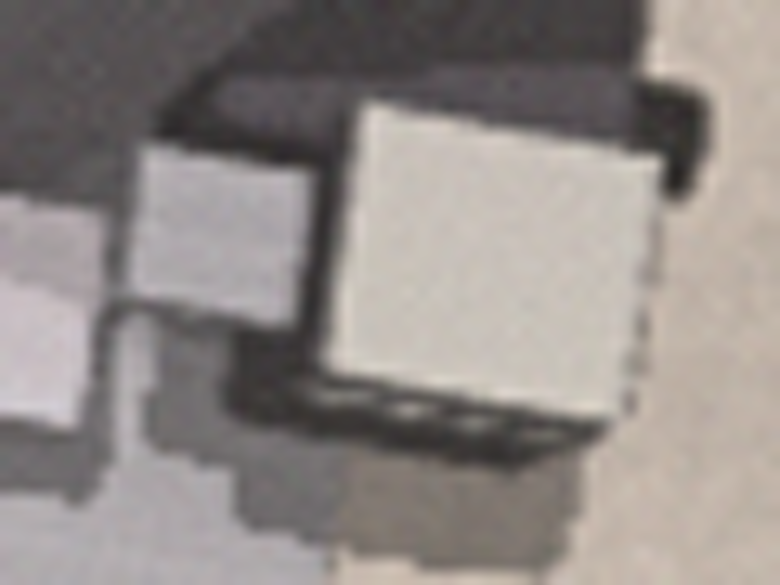

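jog_arm(
  linear=[
    [1.9, 0, -0.7],
    [3.8, 0, -1.3],
    [5.7, 0, -2.0],
    [7.6, 0, -2.6],
    [9.5, 0, -3.3],
    [11.3, 0, -3.9],
    [13.2, 0, -4.6],
    [15.1, 0, -5.3],
  ],
  dr=[
    [0, 0, 0],
    [0, 0, 0],
    [0, 0, 0],
    [0, 0, 0],
    [0, 0, 0],
    [0, 0, 0],
    [0, 0, 0],
    [0, 0, 0],
  ],
  grip=[1, 1, 1, 1, 1, 1, 1, 1],
)

```text
time_s: 7.45
tcp_pos: [0.6237, 0.053, 0.0967]
tcp_rot: [2.48, -0.2, 1.769]
ft_force: [-2.0, 0.5, -4.3]
opening: -0.0
```

```bash
python3 go.py -44,100,111,70
python3 - <<'E'
from h import *
for n in C:
    cv2.imwrite(f"pics/{n}3.png",cv2.cvtColor(viewer.get_image(n),cv2.COLOR_RGB2BGR))
t=cv2.imread("pics/top3.png")
cv2.imwrite("pics/top3a.png",cv2.resize(t[50:350,135:445],None,fx=2,fy=2))
E
```

```text
t 7.45 G [-44.  100.7  96.7] w [0.6237 0.053  0.0967] F [-2.    0.51 -4.33] q [ 0.032  0.488  2.2    3.392  0.796 -1.682] op -0.0
-44,100,111,70 [13.5  0.6 -4.7] [-0.006 -0.017 -0.002] q [ 0.03  0.21  2.33  3.45  0.64 -1.75] 0.0
```

View pics/top3a.png

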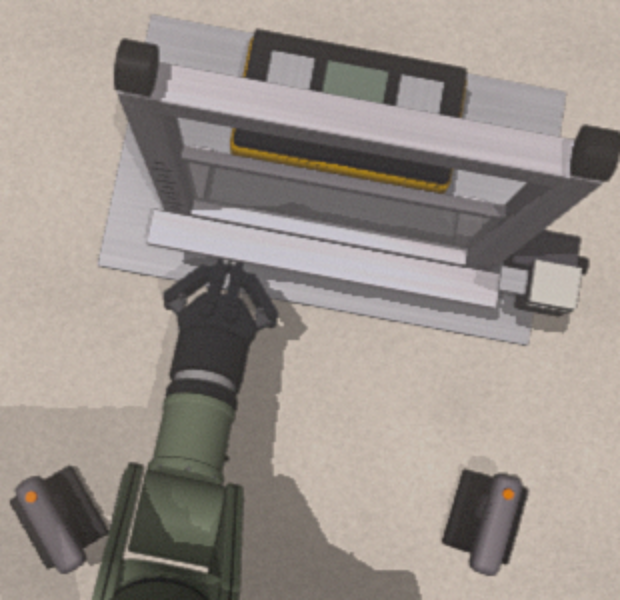

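jog_arm(
  linear=[
    [1.9, 0, -0.7],
    [3.8, 0, -1.3],
    [5.7, 0, -2.0],
    [7.6, 0, -2.6],
    [9.5, 0, -3.3],
    [11.3, 0, -3.9],
    [13.2, 0, -4.6],
    [15.1, 0, -5.3],
  ],
  dr=[
    [0, 0, 0],
    [0, 0, 0],
    [0, 0, 0],
    [0, 0, 0],
    [0, 0, 0],
    [0, 0, 0],
    [0, 0, 0],
    [0, 0, 0],
  ],
  grip=[1, 1, 1, 1, 1, 1, 1, 1],
)

```text
time_s: 8.35
tcp_pos: [0.6239, 0.053, 0.1129]
tcp_rot: [2.48, -0.2, 1.769]
ft_force: [-4.1, 1.3, -5.6]
opening: -0.001
```

jog_arm(
  linear=[
    [1.9, 0, -0.7],
    [3.8, 0, -1.3],
    [5.7, 0, -2.0],
    [7.6, 0, -2.6],
    [9.5, 0, -3.3],
    [11.3, 0, -3.9],
  ],
  dr=[
    [0, 0, 0],
    [0, 0, 0],
    [0, 0, 0],
    [0, 0, 0],
    [0, 0, 0],
    [0, 0, 0],
  ],
  grip=[1, 1, 1, 1, 1, 1],
)

```text
time_s: 8.95
tcp_pos: [0.6239, 0.0529, 0.1249]
tcp_rot: [2.48, -0.2, 1.769]
ft_force: [-5.1, 1.2, -4.8]
opening: -0.0
```

```bash
python3 go.py -44,100,135,70
python3 - <<'E'
from h import *
for n in C:
    cv2.imwrite(f"pics/{n}4.png",cv2.cvtColor(viewer.get_image(n),cv2.COLOR_RGB2BGR))
t=cv2.imread("pics/top4.png")
cv2.imwrite("pics/top4b.png",cv2.resize(t[152:217,355:435],None,fx=9,fy=9,interpolation=cv2.INTER_CUBIC))
E
```

```text
t 8.95 G [-43.8 100.6 124.9] w [0.6239 0.0529 0.1249] F [-5.14  1.17 -4.8 ] q [ 0.031  0.402  2.214  3.411  0.726 -1.709] op -0.0
-44,100,135,70 [ 9.5  0.6 -3.5] [-0.006 -0.017 -0.002] q [ 0.03  0.15  2.33  3.48  0.58 -1.79] 0.0
```

View pics/top4b.png

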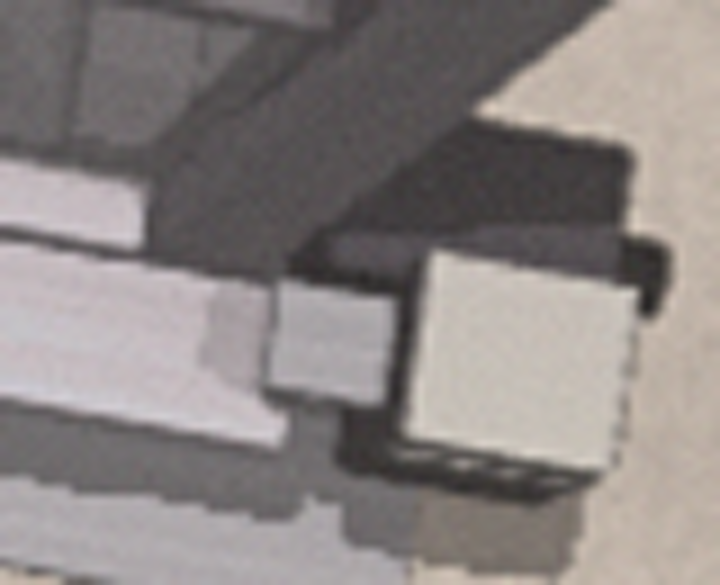

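View pics/scene4.png

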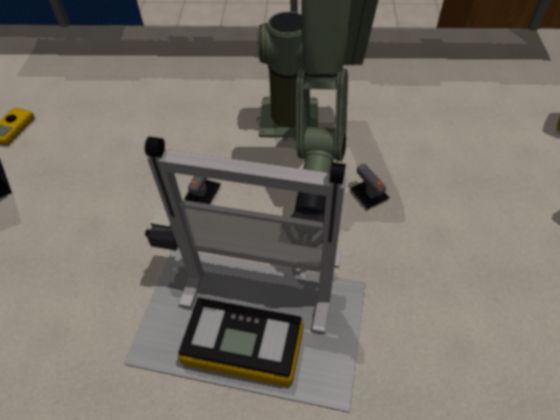

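```bash
cat > sash.py <<'E'
from h import *
import sys
def prof(fn,zs,y0=0):
    g=cv2.cvtColor(cv2.imread(fn),cv2.COLOR_BGR2GRAY).astype(np.float32)
    out=[]
    for z in zs:
        P=np.array([proj("scene",W((0,y,z)))[0] for y in np.linspace(-60,40,60)],np.float32)
        out.append(cv2.remap(g,P[:,0].copy(),P[:,1].copy(),cv2.INTER_LINEAR).mean())
    return np.array(out)
zs=np.arange(240,400,1.)
a=prof("pics/scene0.png",zs)
for f,ex in [(x.split(",")[0],float(x.split(",")[1])) for x in sys.argv[1:]]:
    b=prof(f,zs); best=[]
    for d in np.arange(0,110,.5):
        w=np.arange(262,290,1.); A=np.interp(w,zs,a); B=np.interp(w+d,zs,b); best.append((np.corrcoef(np.gradient(A),np.gradient(B))[0,1],d))
    best.sort(reverse=True); print(f,"lift by image",best[:3],"expected",ex)
E
python3 sash.py pics/scene3.png,17 pics/scene4.png,45.4
```

```text
pics/scene3.png lift by image [(np.float64(0.9992600440556926), np.float64(17.0)), (np.float64(0.9933174604338272), np.float64(16.5)), (np.float64(0.9835505092780904), np.float64(17.5))] expected 17.0
pics/scene4.png lift by image [(np.float64(0.9961553246631206), np.float64(45.0)), (np.float64(0.9894390978850318), np.float64(45.5)), (np.float64(0.9816839212772881), np.float64(44.5))] expected 45.4
```

jog_arm(
  linear=[
    [1.4, 0, -0.7],
    [2.8, 0, -1.4],
    [4.1, 0, -2.0],
    [5.5, 0, -2.5],
    [6.9, 0, -3.0],
    [8.4, 0, -3.5],
  ],
  dr=[
    [0, 0, 0],
    [0, 0, 0],
    [0, 0, 0],
    [0, 0, 0],
    [0, 0, 0],
    [0, 0, 0],
  ],
  grip=[1, 1, 1, 1, 1, 1],
)

```text
time_s: 9.65
tcp_pos: [0.6238, 0.0529, 0.1344]
tcp_rot: [2.479, -0.2, 1.771]
ft_force: [-2.0, 1.6, -3.9]
opening: 0.0
```

jog_arm(
  linear=[
    [1.4, 0, -0.5],
    [2.8, 0, -1.0],
    [4.2, 0, -1.5],
    [5.7, 0, -2.0],
  ],
  dr=[
    [0, 0, 0],
    [0, 0, 0],
    [0, 0, 0],
    [0, 0, 0],
  ],
  grip=[1, 1, 1, 1],
)

```text
time_s: 10.05
tcp_pos: [0.6237, 0.0529, 0.1403]
tcp_rot: [2.479, -0.2, 1.77]
ft_force: [0.3, 1.3, -4.6]
opening: 0.005
```

jog_arm(
  linear=[
    [0.9, 0, -0.3],
    [1.9, 0, -0.7],
    [2.8, 0, -1.0],
    [3.8, 0, -1.3],
  ],
  dr=[
    [0, 0, 0],
    [0, 0, 0],
    [0, 0, 0],
    [0, 0, 0],
  ],
  grip=[1, 1, 1, 1],
)

```text
time_s: 10.45
tcp_pos: [0.6227, 0.0529, 0.1421]
tcp_rot: [2.484, -0.2, 1.764]
ft_force: [4.3, 1.5, -12.9]
opening: -0.001
```

```bash
python3 go.py
python3 - <<'E'
from h import *
for n in C:
    cv2.imwrite(f"pics/{n}5.png",cv2.cvtColor(viewer.get_image(n),cv2.COLOR_RGB2BGR))
t=cv2.imread("pics/top5.png")
cv2.imwrite("pics/top5b.png",cv2.resize(t[152:217,355:435],None,fx=9,fy=9,interpolation=cv2.INTER_CUBIC))
E
python3 sash.py pics/scene5.png,62
```

```text
t 10.45 G [-45.1 100.4 142.1] w [0.6227 0.0529 0.1421] F [  4.31   1.47 -12.9 ] q [ 0.031  0.344  2.221  3.428  0.674 -1.731] op -0.001
pics/scene5.png lift by image [(np.float64(0.9909568202848458), np.float64(62.0)), (np.float64(0.9854495526296434), np.float64(61.5)), (np.float64(0.9719322721319182), np.float64(62.5))] expected 62.0
```

View pics/top5b.png

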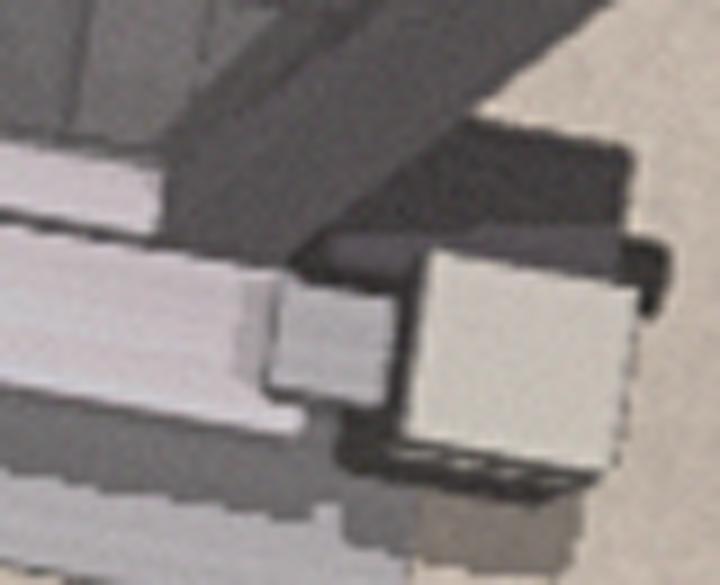

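jog_arm(
  linear=[
    [0.5, 0, -0.2],
    [0.9, 0, -0.3],
    [1.4, 0, -0.5],
    [1.9, 0, -0.7],
  ],
  dr=[
    [0, 0, 0],
    [0, 0, 0],
    [0, 0, 0],
    [0, 0, 0],
  ],
  grip=[1, 1, 1, 1],
)

```text
time_s: 10.95
tcp_pos: [0.6227, 0.0529, 0.145]
tcp_rot: [2.482, -0.2, 1.767]
ft_force: [3.2, 1.2, -15.7]
opening: -0.004
```

```bash
python3 go.py
python3 - <<'E'
from h import *
for n in C:
    cv2.imwrite(f"pics/{n}6.png",cv2.cvtColor(viewer.get_image(n),cv2.COLOR_RGB2BGR))
t=cv2.imread("pics/top6.png")
cv2.imwrite("pics/top6b.png",cv2.resize(t[50:350,135:445],None,fx=2,fy=2))
E
python3 sash.py pics/scene6.png,62
```

```text
t 10.95 G [-45.  100.4 145. ] w [0.6227 0.0529 0.145 ] F [  3.18   1.18 -15.66] q [ 0.031  0.337  2.222  3.43   0.67  -1.733] op -0.004
pics/scene6.png lift by image [(np.float64(0.9915986976108564), np.float64(64.5)), (np.float64(0.9837514405514611), np.float64(65.0)), (np.float64(0.977155206384024), np.float64(64.0))] expected 62.0
```

View pics/top6b.png

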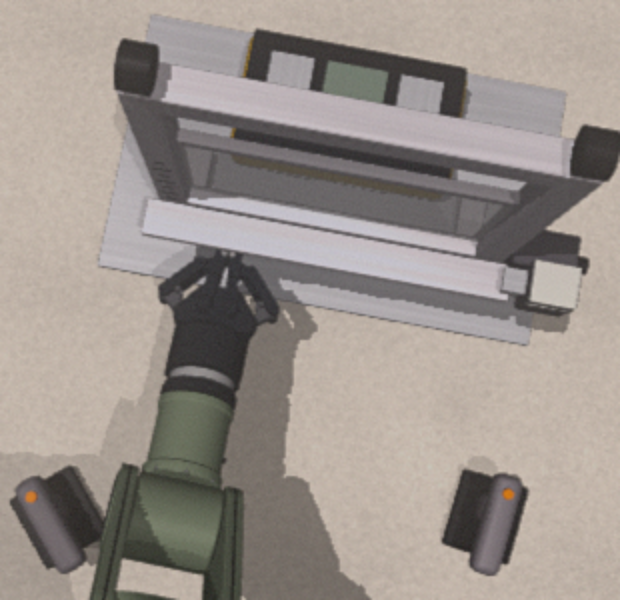

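Run:
```python
import cv2,numpy as np
a=[cv2.resize(cv2.imread(f"pics/top{k}.png")[172:212,370:430],None,fx=6.5,fy=6.5,interpolation=cv2.INTER_CUBIC) for k in (4,5,6)]
cv2.imwrite("pics/cmp.png",np.vstack([np.hstack(a[:2]),np.hstack([a[2],a[2]*0])]))
```

```text
(no output)
```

View pics/cmp.png

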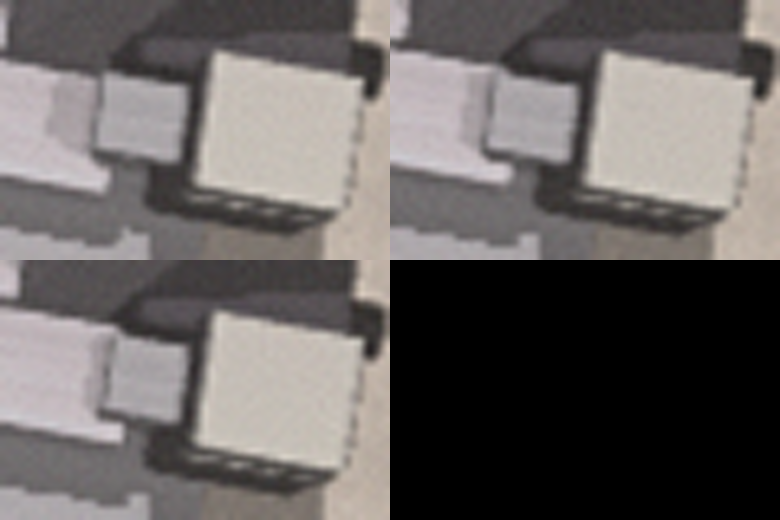

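jog_arm(
  linear=[
    [0.9, 0, -0.3],
    [1.9, 0, -0.6],
    [2.8, 0, -0.9],
    [3.8, 0, -1.2],
  ],
  dr=[
    [0, 0, 0],
    [0, 0, 0],
    [0, 0, 0],
    [0, 0, 0],
  ],
  grip=[1, 1, 1, 1],
)

```text
time_s: 11.45
tcp_pos: [0.6228, 0.0529, 0.1491]
tcp_rot: [2.482, -0.2, 1.767]
ft_force: [1.2, 0.7, -16.7]
opening: -0.002
```

```bash
cat > look.py <<'E'
from h import *
import sys,subprocess
k=sys.argv[1]; s=rep()
for n in C: cv2.imwrite(f"pics/{n}{k}.png",cv2.cvtColor(viewer.get_image(n),cv2.COLOR_RGB2BGR))
t=cv2.imread(f"pics/top{k}.png"); cv2.imwrite(f"pics/top{k}b.png",cv2.resize(t[172:212,370:430],None,fx=7,fy=7,interpolation=cv2.INTER_CUBIC))
subprocess.run(["python3","sash.py",f"pics/scene{k}.png,{s['tcp_pos'][2]*1000-79.9:.1f}"])
E
python3 look.py 7
```

```text
pics/scene7.png lift by image [(np.float64(0.9888084140917004), np.float64(68.5)), (np.float64(0.9786806586634685), np.float64(69.0)), (np.float64(0.976471516533072), np.float64(68.0))] expected 69.2
t 11.45 G [-44.9 100.4 149.1] w [0.6228 0.0529 0.1491] F [  1.16   0.72 -16.74] q [ 0.031  0.325  2.223  3.434  0.659 -1.738] op -0.002
```

View pics/top7b.png

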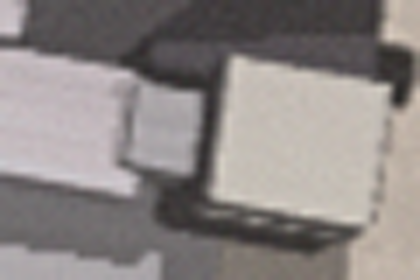

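jog_arm(
  linear=[
    [0.9, 0, -0.3],
    [1.9, 0, -0.6],
    [2.8, 0, -0.9],
    [3.8, 0, -1.2],
  ],
  dr=[
    [0, 0, 0],
    [0, 0, 0],
    [0, 0, 0],
    [0, 0, 0],
  ],
  grip=[1, 1, 1, 1],
)

```text
time_s: 11.95
tcp_pos: [0.6229, 0.0529, 0.153]
tcp_rot: [2.482, -0.2, 1.767]
ft_force: [0.7, 1.5, -20.4]
opening: -0.0
```

```bash
python3 look.py 8
```

```text
pics/scene8.png lift by image [(np.float64(0.9788453339636695), np.float64(72.5)), (np.float64(0.9723589237357527), np.float64(72.0)), (np.float64(0.9620141115687759), np.float64(73.0))] expected 73.1
t 11.95 G [-44.9 100.4 153. ] w [0.6229 0.0529 0.153 ] F [  0.74   1.5  -20.35] q [ 0.031  0.313  2.224  3.438  0.649 -1.744] op -0.0
```

View pics/top8b.png

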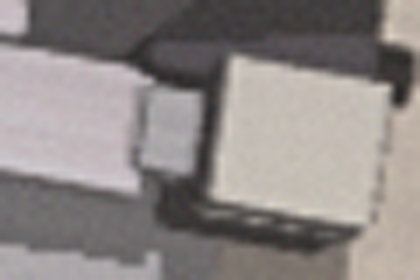

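jog_arm(
  linear=[
    [0.5, 0, -0.2],
    [1.0, 0, -0.3],
    [1.4, 0, -0.5],
    [1.9, 0, -0.6],
  ],
  dr=[
    [0, 0, 0],
    [0, 0, 0],
    [0, 0, 0],
    [0, 0, 0],
  ],
  grip=[1, 1, 1, 1],
)

```text
time_s: 12.45
tcp_pos: [0.623, 0.0529, 0.1551]
tcp_rot: [2.482, -0.2, 1.767]
ft_force: [-1.5, 0.5, -20.8]
opening: 0.002
```

jog_arm(
  linear=[
    [0.5, 0, -0.2],
    [1.0, 0, -0.3],
    [1.4, 0, -0.5],
    [1.9, 0, -0.6],
  ],
  dr=[
    [0, 0, 0],
    [0, 0, 0],
    [0, 0, 0],
    [0, 0, 0],
  ],
  grip=[1, 1, 1, 1],
)

```text
time_s: 12.85
tcp_pos: [0.623, 0.0529, 0.1569]
tcp_rot: [2.482, -0.2, 1.767]
ft_force: [-1.7, 2.6, -23.4]
opening: -0.003
```

```bash
python3 look.py 9
```

```text
pics/scene9.png lift by image [(np.float64(0.9389333158883494), np.float64(76.5)), (np.float64(0.9348188466275965), np.float64(76.0)), (np.float64(0.9249205884641212), np.float64(77.0))] expected 77.0
t 12.85 G [-44.8 100.4 156.9] w [0.623  0.0529 0.1569] F [ -1.65   2.56 -23.37] q [ 0.031  0.302  2.224  3.442  0.638 -1.749] op -0.003
```

View pics/top9b.png

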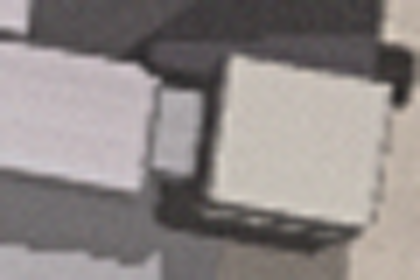

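jog_arm(
  linear=[
    [0.4, 0, -0.1],
    [0.7, 0, -0.2],
    [1.0, 0, -0.3],
    [1.4, 0, -0.4],
  ],
  dr=[
    [0, 0, 0],
    [0, 0, 0],
    [0, 0, 0],
    [0, 0, 0],
  ],
  grip=[1, 1, 1, 1],
)

```text
time_s: 13.35
tcp_pos: [0.6228, 0.0529, 0.1573]
tcp_rot: [2.484, -0.2, 1.764]
ft_force: [1.0, 2.9, -27.9]
opening: 0.002
```

```bash
python3 look.py 10
```

```text
pics/scene10.png lift by image [(np.float64(0.9370607270595952), np.float64(76.5)), (np.float64(0.9338433689279503), np.float64(77.0)), (np.float64(0.9249087737593121), np.float64(76.0))] expected 77.4
t 13.35 G [-44.9 100.4 157.3] w [0.6228 0.0529 0.1573] F [  1.03   2.85 -27.88] q [ 0.031  0.298  2.224  3.444  0.632 -1.751] op 0.002
```

View pics/top10b.png

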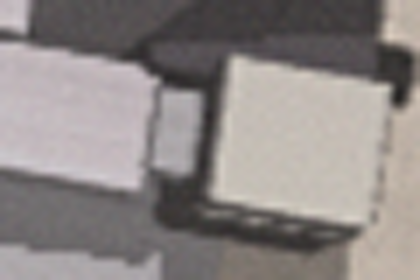

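jog_arm(
  linear=[
    [0, 0, 0],
    [0, 0, 0],
    [0.4, 0, -0.1],
  ],
  dr=[
    [0, 0, 0],
    [0, 0, 0],
    [0, 0, 0],
  ],
  grip=[1, 1, 1],
)

```text
time_s: 13.75
tcp_pos: [0.6228, 0.0529, 0.1574]
tcp_rot: [2.485, -0.199, 1.763]
ft_force: [2.3, 2.0, -28.7]
opening: 0.004
```

Run:
```python
from h import *
for i in range(3): rep(); viewer.get_image("top")
s=ctrl.observe(); print(s["moment"], s["tau"].round(2))
```

```text
t 13.75 G [-44.9 100.4 157.4] w [0.6228 0.0529 0.1574] F [  2.29   2.04 -28.73] q [ 0.031  0.298  2.224  3.444  0.631 -1.752] op 0.004
t 13.8 G [-44.9 100.4 157.4] w [0.6228 0.0529 0.1574] F [  1.63   2.23 -29.08] q [ 0.031  0.297  2.224  3.444  0.63  -1.752] op 0.001
t 13.85 G [-44.9 100.4 157.4] w [0.6228 0.0529 0.1574] F [  2.4    2.4  -28.56] q [ 0.031  0.298  2.224  3.444  0.63  -1.752] op 0.001
[0.79812806 4.20906681 0.31482062] [-1.200e+00 -4.732e+01 -2.998e+01 -8.700e-01  1.150e+01  2.000e-02]
```

Run:
```python
from h import *
im=cv2.imread("pics/scene0.png"); im=cv2.resize(im,None,fx=1,fy=1)
# overlay model: plate, jamb/head outline, pane top, block
def L(pts,c):
    p=(proj("scene",[W(q) for q in pts])); 
    for a,b in zip(p[:-1],p[1:]): cv2.line(big,tuple(int(v) for v in ((a-o+.5)*k)),tuple(int(v) for v in ((b-o+.5)*k)),c,1)
o=np.array([125,130]);k=2.4
big=cv2.resize(im[130:380,125:375],None,fx=k,fy=k,interpolation=cv2.INTER_CUBIC)
L([(-70,-260,8),(250,-260,8),(250,260,8),(-70,260,8),(-70,-260,8)],(0,0,255))
for y in(-180,-150,150,180): L([(15,y,8),(15,y,460)],(0,255,0))
L([(15,-180,460),(15,180,460)],(0,255,0)); L([(15,-150,430),(15,150,430)],(0,255,0)); L([(-15,-180,460),(-15,180,460)],(0,255,0))
L([(0,-150,279),(0,150,279)],(255,0,255))
L([(-15,-202,197),(-15,-252,197),(-15,-252,141),(-15,-202,141)],(255,255,0)); L([(-57,-202,197),(-57,-252,197),(-15,-252,197)],(255,255,0))
cv2.imwrite("pics/ov.png",big)
```

```text
(no output)
```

View pics/ov.png

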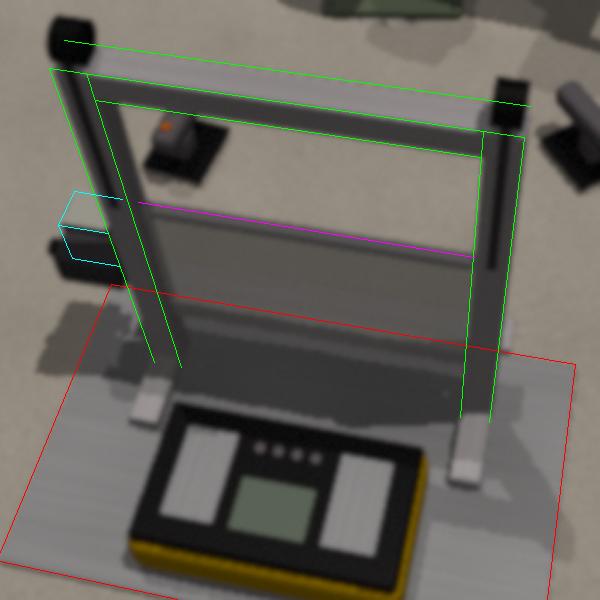

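jog_arm(
  linear=[
    [0.3, 0, -0.1],
    [0.6, 0, -0.2],
  ],
  dr=[
    [0, 0, 0],
    [0, 0, 0],
  ],
  grip=[1, 1],
)

```text
time_s: 14.1
tcp_pos: [0.6227, 0.0529, 0.1576]
tcp_rot: [2.486, -0.2, 1.761]
ft_force: [3.2, 2.3, -30.2]
opening: -0.001
```

```bash
python3 look.py 11
python3 - <<'E'
import cv2,numpy as np
a=[cv2.resize(cv2.imread(f"pics/top{k}.png")[172:212,370:430],None,fx=6.5,fy=6.5,interpolation=cv2.INTER_CUBIC) for k in (6,8,9,11)]
cv2.imwrite("pics/cmp2.png",np.vstack([np.hstack(a[:2]),np.hstack(a[2:])]))
E
```

```text
pics/scene11.png lift by image [(np.float64(0.9400481947003281), np.float64(77.0)), (np.float64(0.934278824679556), np.float64(76.5)), (np.float64(0.9213939059855484), np.float64(77.5))] expected 77.7
t 14.1 G [-45.  100.4 157.6] w [0.6227 0.0529 0.1576] F [  3.18   2.29 -30.24] q [ 0.031  0.296  2.224  3.445  0.628 -1.752] op -0.001
```

View pics/cmp2.png

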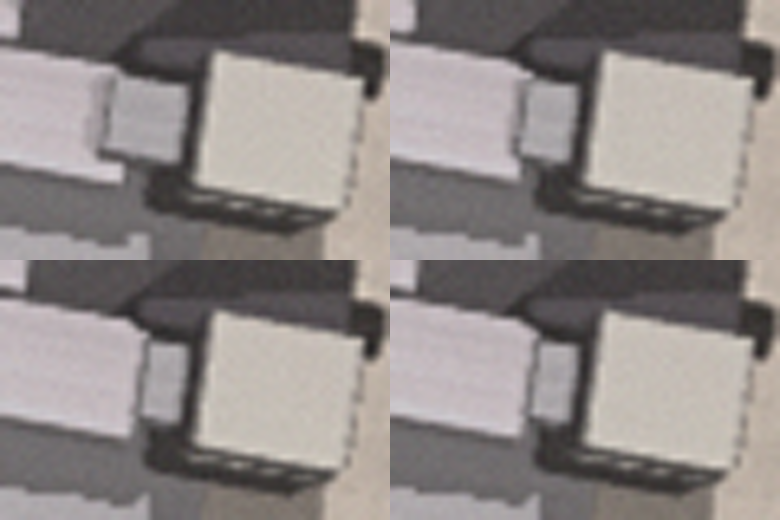

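Run:
```python
from h import *
f=lambda x,y:((x+.5)/6.5-.5+370,(y+.5)/6.5-.5+172)
for M in(.172,.176,.180,.184,.19):
    print(M,"tip out",G(onz("top",f(97,110),M)).round(1),"join",G(onz("top",f(186,125),M)).round(1),"tip now",G(onz("top",f(144,122),M)).round(1),"join now",G(onz("top",f(187,125),M)).round(1),"bolt back/front edge x",G(onz("top",f(185,85),M)).round(1)[0],G(onz("top",f(182,165),M)).round(1)[0])
print("lip end now (z top .1837):",G(onz("top",f(143,70),.1837)).round(1),G(onz("top",f(128,178),.1837)).round(1))
print("lip left end @scale: expect y 190")
print("block top corners z.197",[G(onz("top",f(*p),.197)).round(1) for p in((212,52),(363,80),(340,212),(192,190))])
```

```text
0.172 tip out [ -33.9 -177.2  172. ] join [ -33.5 -205.5  172. ] tip now [ -35.  -192.3  172. ] join now [ -33.4 -205.8  172. ] bolt back/front edge x -20.9 -46.3
0.176 tip out [ -34.8 -176.3  176. ] join [ -34.4 -204.5  176. ] tip now [ -35.9 -191.4  176. ] join now [ -34.3 -204.8  176. ] bolt back/front edge x -21.9 -47.1
0.18 tip out [ -35.7 -175.4  180. ] join [ -35.3 -203.5  180. ] tip now [ -36.8 -190.4  180. ] join now [ -35.2 -203.8  180. ] bolt back/front edge x -22.8 -48.0
0.184 tip out [ -36.6 -174.5  184. ] join [ -36.2 -202.5  184. ] tip now [ -37.6 -189.5  184. ] join now [ -36.1 -202.8  184. ] bolt back/front edge x -23.8 -48.8
0.19 tip out [ -37.9 -173.2  190. ] join [ -37.5 -201.   190. ] tip now [ -39.  -188.1  190. ] join now [ -37.5 -201.3  190. ] bolt back/front edge x -25.2 -50.1
lip end now (z top .1837): [ -21.4 -186.9  183.7] [ -55.8 -187.3  183.7]
lip left end @scale: expect y 190
block top corners z.197 [array([ -15.2, -203.9,  197. ]), array([ -15.3, -251. ,  197. ]), array([ -57.1, -249.7,  197. ]), array([ -58.6, -204. ,  197. ])]
```

jog_arm(
  linear=[
    [0.5, 0, -0.2],
    [0.5, 0, -0.2],
  ],
  dr=[
    [0, 0, 0],
    [0, 0, 0],
  ],
  grip=[1, 1],
)

```text
time_s: 14.4
tcp_pos: [0.6227, 0.0529, 0.1577]
tcp_rot: [2.487, -0.2, 1.76]
ft_force: [4.9, 0.8, -31.8]
opening: -0.001
```

jog_arm(
  linear=[
    [0.5, 0, -0.2],
    [0.5, 0, -0.2],
  ],
  dr=[
    [0, 0, 0],
    [0, 0, 0],
  ],
  grip=[1, 1],
)

```text
time_s: 14.6
tcp_pos: [0.6226, 0.0529, 0.1578]
tcp_rot: [2.488, -0.2, 1.759]
ft_force: [6.3, 3.1, -32.9]
opening: -0.002
```

```bash
python3 look.py 12
python3 - <<'E'
from h import *
s=ctrl.observe(); print(s["moment"],s["ft_force"])
t=cv2.imread("pics/top12.png"); cv2.imwrite("pics/top12a.png",cv2.resize(t[110:260,190:400],None,fx=3.7,fy=3.7,interpolation=cv2.INTER_CUBIC))
t=cv2.imread("pics/scene12.png"); cv2.imwrite("pics/scene12a.png",cv2.resize(t[130:320,130:370],None,fx=3.2,fy=3.1,interpolation=cv2.INTER_CUBIC))
E
```

```text
pics/scene12.png lift by image [(np.float64(0.9339436965057565), np.float64(77.0)), (np.float64(0.9233555186232933), np.float64(76.5)), (np.float64(0.9228556619022753), np.float64(77.5))] expected 77.9
t 14.6 G [-45.1 100.4 157.8] w [0.6226 0.0529 0.1578] F [  6.3    3.06 -32.93] q [ 0.031  0.294  2.224  3.446  0.623 -1.754] op -0.002
[0.90882324 4.73623201 0.31717697] [  5.39024261   1.66679201 -34.09332048]
```

View pics/top12a.png

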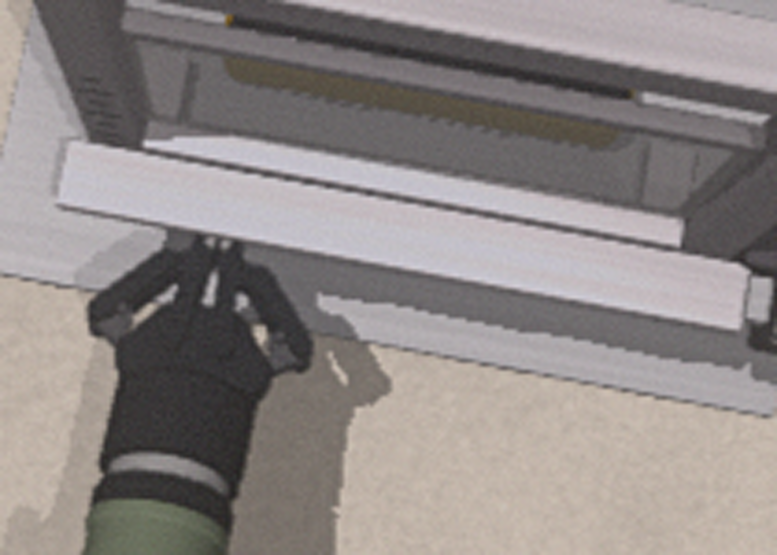

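View pics/scene12a.png

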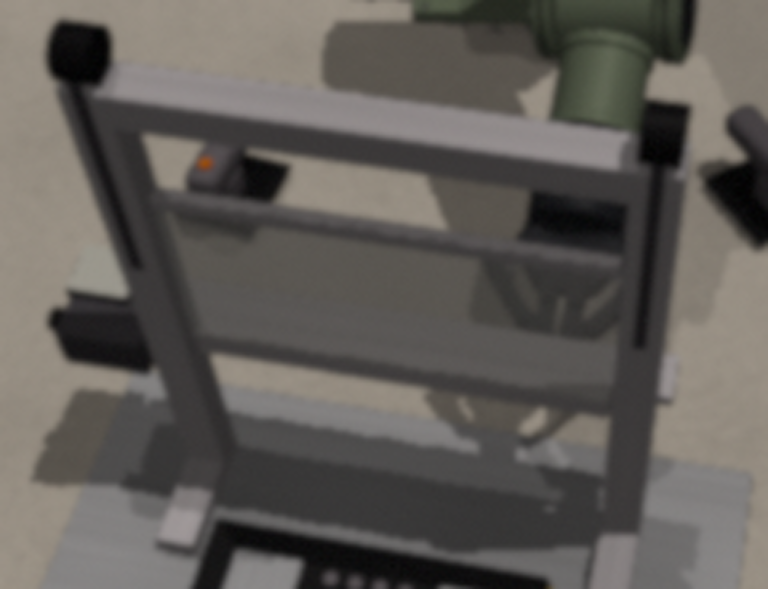

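Run:
```python
from h import *
f=lambda p:((np.array(p)-[375,172]+.5)*13-.5).round(0)
for z in(197,188,184,180,176,172,141): print(z,"frontL",f(proj("top",W((-57,-202,z)))[0]),"frontR",f(proj("top",W((-57,-252,z)))[0]),"bolt join front",f(proj("top",W((-48,-202,z)))[0]))
im=cv2.imread("pics/top2.png"); 
big=cv2.resize(im[172:217,375:435],None,fx=13,fy=13,interpolation=cv2.INTER_NEAREST); cv2.imwrite("pics/nn.png",big)
g=im[185:212,395:425].astype(int).sum(2)//3
print(g[12:24,0:26])
```

```text
197 frontL [308. 368.] frontR [631. 427.] bolt join front [316. 310.]
188 frontL [292. 377.] frontR [611. 435.] bolt join front [300. 320.]
184 frontL [285. 381.] frontR [603. 439.] bolt join front [293. 324.]
180 frontL [278. 385.] frontR [595. 443.] bolt join front [286. 328.]
176 frontL [271. 388.] frontR [587. 446.] bolt join front [279. 332.]
172 frontL [264. 392.] frontR [578. 450.] bolt join front [272. 336.]
141 frontL [212. 421.] frontR [517. 477.] bolt join front [220. 367.]
[[ 80  79  73  54  76 132 197 195 191 192 191 191 195 192 191 194 194 193
  191 198 190 194 193 192 191 192]
 [ 54  61  54  61  89 154 197 196 194 191 193 192 195 192 192 190 194 190
  193 192 193 191 194 192 194 193]
 [ 59  60  59  62 102 168 201 201 198 194 196 195 194 192 193 193 192 194
  192 195 194 193 192 197 193 192]
 [ 59  58  53  59  76 128 168 180 195 196 199 196 197 196 195 197 198 196
  193 194 192 194 193 194 190 191]
 [ 55  60  68  79  84  73  81  86  99 113 146 165 179 197 198 195 197 195
  200 198 193 198 194 195 193 194]
 [ 65  59  61  76 102 121 116 118 105  83  87  86  91 100 112 127 163 173
  197 199 198 197 202 196 197 199]
 [ 55  59  52  56  66  73  69  71  77  88 116 144 119  98  70  73  83  86
   97 101 116 147 166 180 194 199]
 [ 63  64  61  59  53  54  56  56  55  62  72  80  74  76  80 100 120 103
   84  66  73  71  84  83 101 104]
 [108 107  91  79  66  68  65  65  61  57  53  53  53  58  57  68  77  68
   66  72  92  99 102  85  74  82]
 [118 113 115 110 110 109 106 100  92  75  67  61  60  57  57  57  56  53
   53  63  62  68  76  86 105 144]
 [110 114 113 114 117 112 110 116 118 116 116 113  98  97  77  66  71  61
   56  60  68  88 110 114 134 181]
 [107 108 112 113 114 109 113 121 121 121 122 122 119 119 117 118 120 110
   98  91 115 116 116 118 136 181]]
```

View pics/nn.png

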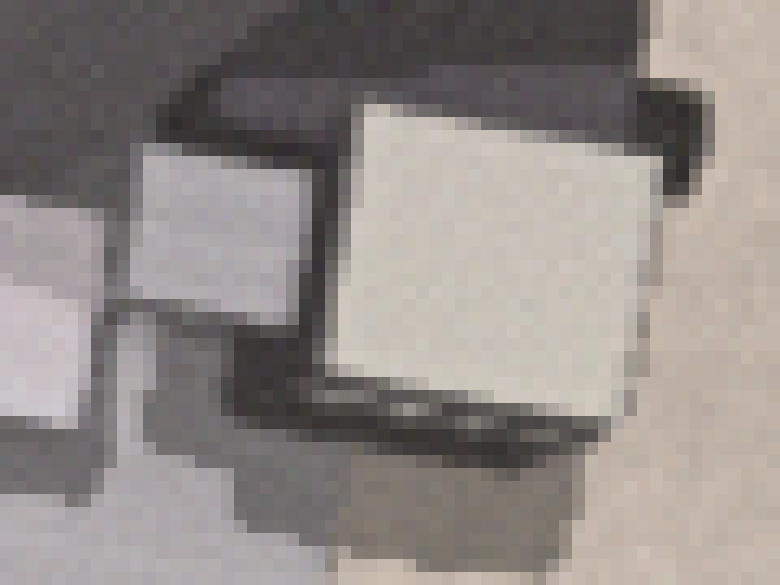

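jog_arm(
  linear=[
    [0.5, 0, -0.2],
    [0.9, 0, -0.3],
  ],
  dr=[
    [0, 0, 0],
    [0, 0, 0],
  ],
  grip=[1, 1],
)

```text
time_s: 14.9
tcp_pos: [0.6225, 0.053, 0.158]
tcp_rot: [2.49, -0.2, 1.756]
ft_force: [11.1, 1.4, -37.2]
opening: 0.001
```

```bash
python3 look.py 13; python3 -c "
from h import *
s=ctrl.observe(); print(s['moment'],s['ft_force'])"
```

```text
pics/scene13.png lift by image [(np.float64(0.9382254420285043), np.float64(77.0)), (np.float64(0.931563535629456), np.float64(77.5)), (np.float64(0.9238270645947498), np.float64(76.5))] expected 78.1
t 14.9 G [-45.3 100.4 158. ] w [0.6225 0.053  0.158 ] F [ 11.09   1.38 -37.19] q [ 0.031  0.292  2.224  3.448  0.619 -1.755] op 0.001
[0.92676131 5.01248408 0.43230733] [  8.52553037   2.71681362 -35.72124656]
```

Run:
```python
from h import *
f=lambda x,y:((x+.5)/3.7-.5+190,(y+.5)/3.7-.5+110)
for p in((58,206),(64,140),(742,329),(747,262)): print(G(onz("top",f(*p),.184)).round(1))
# earlier
f0=lambda p:((p[0]+.5)/2.95-.5+175,(p[1]+.5)/2.95-.5+50)
for p in((101,364),(118,316),(612,458),(617,405)): print("t0",G(onz("top",f0(p),.107)).round(1))
```

```text
[-56.  187.6 184. ]
[-19.5 191.7 184. ]
[ -54.8 -188.9  184. ]
[ -17.7 -186.1  184. ]
t0 [-55.7 189.4 107. ]
t0 [-18.1 184.3 107. ]
t0 [ -56.  -191.6  107. ]
t0 [ -16.2 -189.3  107. ]
```

jog_arm(
  linear=[
    [-0.9, 0, 0.3],
    [-1.9, 0, 0.7],
    [-2.8, 0, 1.0],
    [-2.8, 0, 1.0],
  ],
  dr=[
    [0, 0, 0],
    [0, 0, 0],
    [0, 0, 0],
    [0, 0, 0],
  ],
  grip=[1, 1, 1, 1],
)

```text
time_s: 15.4
tcp_pos: [0.6229, 0.0529, 0.1573]
tcp_rot: [2.484, -0.199, 1.764]
ft_force: [0.2, 1.8, -27.0]
opening: 0.005
```

jog_arm(
  linear=[
    [-0.9, 0, 0.3],
    [-1.9, 0, 0.7],
    [-2.8, 0, 1.0],
    [-2.8, 0, 1.0],
  ],
  dr=[
    [0, 0, 0],
    [0, 0, 0],
    [0, 0, 0],
    [0, 0, 0],
  ],
  grip=[1, 1, 1, 1],
)

```text
time_s: 15.8
tcp_pos: [0.6232, 0.0529, 0.1566]
tcp_rot: [2.479, -0.199, 1.771]
ft_force: [-9.2, 3.2, -19.2]
opening: 0.0
```

```bash
python3 look.py 14; python3 -c "
from h import *
s=ctrl.observe(); print(s['moment'],s['ft_force'])"
```

```text
pics/scene14.png lift by image [(np.float64(0.9367364773320985), np.float64(76.0)), (np.float64(0.9327636835180279), np.float64(76.5)), (np.float64(0.9202505925851493), np.float64(75.5))] expected 76.7
t 15.8 G [-44.5 100.4 156.6] w [0.6232 0.0529 0.1566] F [ -9.21   3.17 -19.2 ] q [ 0.031  0.305  2.224  3.441  0.644 -1.747] op 0.0
[0.58418584 3.40205262 0.11688823] [ -7.46335275   2.02202128 -19.40298589]
```

View pics/top14b.png

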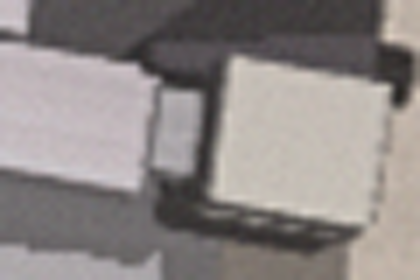

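jog_arm(
  linear=[
    [1.0, 0, -0.3],
    [2.0, 0, -0.4],
    [3.0, 0, -0.5],
    [4.0, 0, -0.6],
    [5.0, 0, -0.8],
    [6.0, 0, -1.0],
  ],
  dr=[
    [0, 0, 0],
    [0, 0, 0],
    [0, 0, 0],
    [0, 0, 0],
    [0, 0, 0],
    [0, 0, 0],
  ],
  grip=[1, 1, 1, 1, 1, 1],
)

```text
time_s: 16.5
tcp_pos: [0.6227, 0.0529, 0.1579]
tcp_rot: [2.49, -0.199, 1.756]
ft_force: [3.9, 1.8, -34.3]
opening: 0.004
```

jog_arm(
  linear=[
    [0.5, 0, -0.1],
    [1.0, 0, -0.2],
  ],
  dr=[
    [0, 0, 0],
    [0, 0, 0],
  ],
  grip=[1, 1],
)

```text
time_s: 16.7
tcp_pos: [0.6257, 0.0522, 0.1655]
tcp_rot: [2.473, -0.2, 1.777]
ft_force: [-11.4, 2.1, -7.1]
opening: -0.0
```

```bash
python3 look.py 15
```

```text
pics/scene15.png lift by image [(np.float64(0.8665731870441883), np.float64(84.0)), (np.float64(0.8619543241551914), np.float64(84.5)), (np.float64(0.8580404198506488), np.float64(83.5))] expected 85.6
t 16.7 G [-42.  100.2 165.5] w [0.6257 0.0522 0.1655] F [-11.35   2.14  -7.07] q [ 0.03   0.286  2.221  3.448  0.629 -1.757] op -0.0
```

View pics/top15b.png

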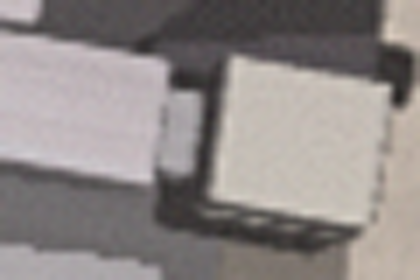

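jog_arm(
  linear=[
    [0.4, 0, -0.6],
    [0.9, 0, -1.1],
    [1.6, 0, -1.8],
    [2.4, 0, -2.5],
    [3.2, 0, -2.9],
  ],
  dr=[
    [0, 0, 0],
    [0, 0, 0],
    [0, 0, 0],
    [0, 0, 0],
    [0, 0, 0],
  ],
  grip=[1, 1, 1, 1, 1],
)

```text
time_s: 17.3
tcp_pos: [0.6287, 0.0519, 0.1782]
tcp_rot: [2.455, -0.202, 1.8]
ft_force: [-6.3, 0.6, -4.8]
opening: 0.002
```

```bash
python3 look.py 16
```

```text
pics/scene16.png lift by image [(np.float64(0.9383500892666119), np.float64(97.5)), (np.float64(0.9347888526651607), np.float64(97.0)), (np.float64(0.933314470904404), np.float64(98.0))] expected 98.3
t 17.3 G [-38.9 100.3 178.2] w [0.6287 0.0519 0.1782] F [-6.35  0.59 -4.84] q [ 0.031  0.267  2.219  3.453  0.627 -1.763] op 0.002
```

View pics/top16b.png

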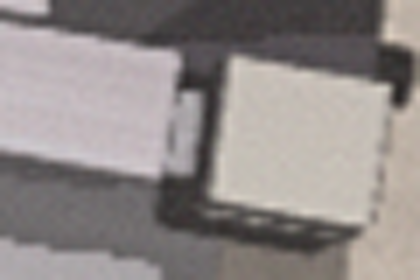

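jog_arm(
  linear=[
    [-2.8, 0, 0.9],
    [-4.2, 0, 1.4],
  ],
  dr=[
    [0, 0, 0],
    [0, 0, 0],
  ],
  grip=[1, 1],
)

```text
time_s: 17.6
tcp_pos: [0.6289, 0.0519, 0.1742]
tcp_rot: [2.454, -0.202, 1.801]
ft_force: [-8.6, 0.8, -3.6]
opening: -0.002
```

```bash
python3 look.py 17; python3 go.py -44,100,165,70
```

```text
pics/scene17.png lift by image [(np.float64(0.9168356157426935), np.float64(93.5)), (np.float64(0.9147903332669185), np.float64(94.0)), (np.float64(0.9123250606860217), np.float64(93.0))] expected 94.3
t 17.6 G [-38.8 100.4 174.2] w [0.6289 0.0519 0.1742] F [-8.56  0.82 -3.6 ] q [ 0.031  0.279  2.218  3.448  0.64  -1.756] op -0.002
t 17.7 G [-38.8 100.4 174. ] w [0.6288 0.0519 0.174 ] F [-7.95  0.53 -3.9 ] q [ 0.031  0.28   2.218  3.448  0.639 -1.756] op 0.002
-44,100,165,70 [-10.1   0.4  -2.3] [-0.004 -0.044 -0.004] q [ 0.03  0.08  2.32  3.52  0.5  -1.84] 0.0
```

View pics/top17b.png

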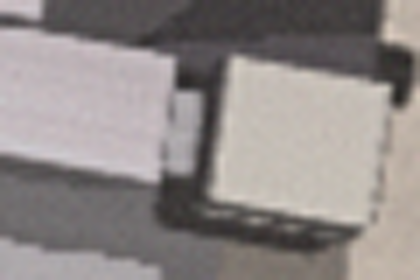

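jog_arm(
  linear=[
    [-1.1, 0, -0.2],
    [-2.2, 0, -0.4],
    [-3.3, 0, -0.6],
    [-4.4, 0, -0.7],
  ],
  dr=[
    [0, 0, 0],
    [0, 0, 0],
    [0, 0, 0],
    [0, 0, 0],
  ],
  grip=[1, 1, 1, 1],
)

```text
time_s: 18.1
tcp_pos: [0.6267, 0.0526, 0.168]
tcp_rot: [2.461, -0.201, 1.794]
ft_force: [0.7, 0.2, 1.3]
opening: 0.004
```

```bash
python3 look.py 18
```

```text
pics/scene18.png lift by image [(np.float64(0.9010192473786248), np.float64(91.5)), (np.float64(0.900855817359589), np.float64(91.0)), (np.float64(0.8949171433831001), np.float64(92.0))] expected 88.1
t 18.1 G [-41.  100.8 168. ] w [0.6267 0.0526 0.168 ] F [0.68 0.17 1.25] q [ 0.032  0.29   2.221  3.444  0.646 -1.751] op 0.004
```

jog_arm(
  linear=[
    [-1.9, 0, 0.6],
    [-4.7, 0, 1.5],
    [-8.5, 0, 2.8],
    [-12.3, 0, 4.0],
    [-16.0, 0, 5.3],
  ],
  dr=[
    [0, 0, 0],
    [0, 0, 0],
    [0, 0, 0],
    [0, 0, 0],
    [0, 0, 0],
  ],
  grip=[1, 1, 1, 1, 1],
)

```text
time_s: 18.7
tcp_pos: [0.6208, 0.0533, 0.1415]
tcp_rot: [2.48, -0.2, 1.769]
ft_force: [0.4, 0.4, -0.3]
opening: -0.002
```

```bash
python3 look.py 19; python3 go.py -60,100,148,70 -92,100,146,70
```

```text
pics/scene19.png lift by image [(np.float64(0.9016410005304787), np.float64(91.5)), (np.float64(0.8991658520318244), np.float64(91.0)), (np.float64(0.8977192652030636), np.float64(92.0))] expected 61.6
t 18.7 G [-47.  100.4 141.5] w [0.6208 0.0533 0.1415] F [ 0.42  0.39 -0.33] q [ 0.033  0.347  2.226  3.427  0.685 -1.728] op -0.002
t 18.8 G [-47.3 100.4 140.9] w [0.6205 0.0533 0.1409] F [ 0.26  0.6  -0.28] q [ 0.033  0.347  2.226  3.427  0.684 -1.729] op 0.002
-60,100,148,70 [  2.5   0.3 -14.3] [-0.005 -0.016 -0.002] q [ 0.04  0.09  2.36  3.51  0.55 -1.82] 0.0
-92,100,146,70 [ -9.8   0.1 -43.9] [-0.005 -0.016 -0.002] q [ 0.06  0.04  2.43  3.54  0.57 -1.83] 0.0
```

View pics/top19b.png

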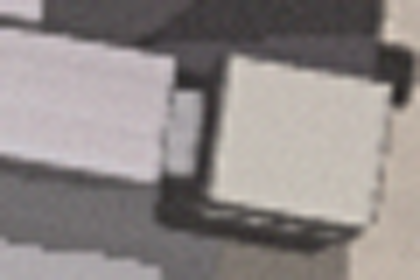

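jog_arm(
  linear=[
    [-4, 0, -10],
    [-8, 0, -21],
    [-12, 0, -32],
    [-15, 0, -42],
    [-15, 0, -42],
  ],
  dr=[
    [0, 0, 0],
    [0, 0, 0],
    [0, 0, 0],
    [0, 0, 0],
    [0, 0, 0],
  ],
  grip=[1, 1, 1, 1, 1],
)

```text
time_s: 19.3
tcp_pos: [0.5747, 0.0608, 0.1409]
tcp_rot: [2.482, -0.199, 1.767]
ft_force: [0.5, 0.7, -0.8]
opening: -0.004
```

jog_arm(
  linear=[
    [0, 0, 0],
    [0, 0, 0],
    [0, 0, 0],
    [0, 0, 0],
  ],
  dr=[
    [0, 0, 0],
    [0, 0, 0],
    [0, 0, 0],
    [0, 0, 0],
  ],
  grip=[1, 1, 1, 1],
)

```text
time_s: 19.7
tcp_pos: [0.5774, 0.0602, 0.142]
tcp_rot: [2.479, -0.2, 1.77]
ft_force: [0.6, 1.0, 0.7]
opening: -0.002
```

```bash
python3 look.py 20
python3 - <<'E'
from h import *
a=cv2.imread("pics/top20.png"); b=cv2.imread("pics/top0.png")
for n,(x0,x1,y0,y1) in {"paddle_a":(135,195,275,345),"paddle_b":(350,405,280,345)}.items():
    print(n,"mean abs diff",np.abs(a[y0:y1,x0:x1].astype(int)-b[y0:y1,x0:x1]).mean().round(2))
cv2.imwrite("pics/top20a.png",cv2.resize(a[50:350,135:445],None,fx=2,fy=2))
E
```

```text
pics/scene20.png lift by image [(np.float64(0.9031967337569508), np.float64(91.5)), (np.float64(0.9019709116972855), np.float64(91.0)), (np.float64(0.8977431572399122), np.float64(92.0))] expected 62.1
t 19.7 G [-90.9 100.3 142. ] w [0.5774 0.0602 0.142 ] F [0.55 1.04 0.72] q [ 0.061  0.296  2.316  3.453  0.728 -1.731] op -0.002
paddle_a mean abs diff 14.29
paddle_b mean abs diff 11.21
```

View pics/top20a.png

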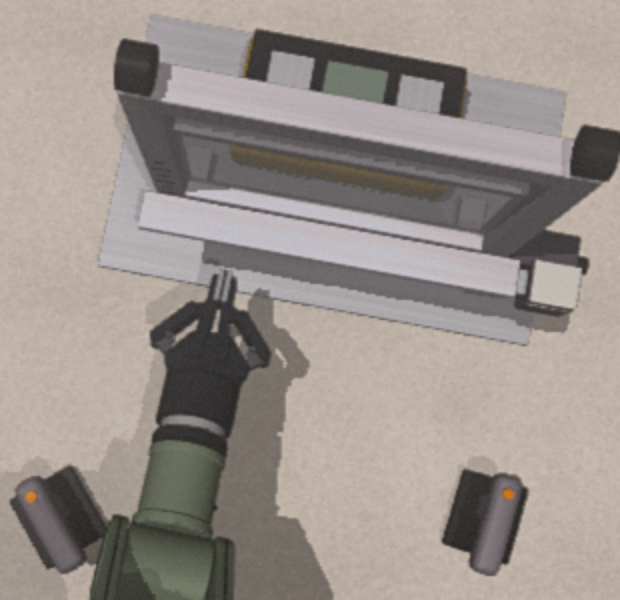

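Run:
```python
from plant import ctrl
print(ctrl.hand_in())
```

```text
the job is handed in; nothing more can be done
None
```

The sash is up and resting on the catch, and I handed the job in at 19.8 s of the 54 s. I pushed up under the lip with the closed fingers, passed the bolt, eased the sash back down, dropped the gripper clear and drew it back in front of the lip.

**Final checks**
- **Resting on the catch:** the pictures put the sash at 91.5 mm lift, with the lip's underside at about 186 mm. That stayed the same in three views while the gripper lowered about 27 mm and withdrew. The force was within about 1 N of zero, and nothing touched the sash.
- **Paddles:** both show the same orange-tip pixels as at the start. A plain before/after picture difference was not zero around them; I put that down to the arm's shadows.

**What did not go as described**
- **Bolt much stiffer than stated:** the text said 2 to 4 N extra to push it back, but I measured about 10 to 18 N. The lip then stuck just before the bolt cleared, and the force reached about 37 N at the fingers.
- **Jump when it gave way:** after about 1 mm more of commanded lift the sash rose about 7 mm, and by the end of the next slow step it had gone up a further 13 mm. Part of this was quicker than I commanded.
- **Overshoot:** the peak was about 6 mm above the resting height in the pictures (7 mm by the arm's position), within the 12 mm limit.
- **Mark height:** my early estimate was about 175 mm. Looking again at the mark and bolt gave about 184 mm, and the resting sash shows about 186 mm.

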